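# Clamp the tube blocks in the shaker vise

### The job

Set up the shaker's vise: take the two white plastic spacers out of it and lay them in the clear tray, then set every aluminium tube block from the grey mat in the vise, wells up, flat on the two strips, with one end face pressed flush against the fixed jaw. Only when all blocks stand like that, push the sliding jaw in until the pawl clicks behind it, and then press the lock lever down until the detent holds it. Let go of everything and leave the other things on the bench where they are.

Things in the scene. Friction and masses are not known exactly. Their poses are not given: they have to be found in the camera images.
- vise: Vise, fixed to the bench: grey base plate 215 mm (x -120 to +95) by 285 mm (y -150 to +135), 15 mm thick; origin under the plate on the jaws' midline. x points from the sliding to the fixed jaw (within 0.3 rad of world x), y along the jaws. At -y stand the lever's cheeks (x 60, to z 54 mm) and the detent's housing (x -18, y -111, to z 61 mm); at +y, past the jaw's end, the brass sprung pawl.
- fixed_jaw (a point): Middle of the upper edge of the fixed jaw's clamping face: vise x = 60, y = 0, z = 49 mm; axes as the vise's. The steel jaw is 210 mm long (y) and 25 mm thick, beyond this face.
- strips (a point): Where the origin of a block seated in the middle lies: vise x = 32, y = 0, z = 27 mm; axes as the vise's. Two fixed steel strips along y, 250 mm long, 10 mm wide, at vise x = 49 and 14 mm, tops at z = 27 mm. Blocks stand on them, length along x, one end flush on the fixed jaw, side by side anywhere with origins within y = -85 to +85 mm.
- jaw (a joint): Travel of the sliding jaw towards the fixed jaw, m; starts in 0 to 0.008, stays where left (2 N friction). Gap between jaws 95 mm at 0. Its sprung front pad meets seated blocks at 0.039, then yields (1500 N/m): the push grows to 17 N. At 0.045 the pawl clicks behind it and holds it at 0.044 when let go. End stop 0.049. It cannot be reopened. Push from behind with closed fingers.
- jaw_back (a point): Middle of the sliding jaw's back, on its rubber push plate (80 mm wide, 20 mm tall, moves with the jaw): vise x = -82 mm + travel, y = 0, z = 36 mm; push along the vise's +x. The jaw is 200 mm long (y), steel from z = 17 to 49 mm; the rubber is only drawn, the steel lies 4 mm further on.
- lever (a joint): Angle of the lock lever, rad: 0 raised (sprung up), 0.42 level. The detent resists from about 0.18 and snaps over it at about 0.42, then holds it there; end stop at 0.49. About 8 N at the tip presses it over.
- lever_tip (a point): Centre of the top of the black 26 mm square pad at the end of the lock lever. The lever's pivot lies at vise x = 60, y = -135, z = 40 mm, axis along y; the pad is 118 mm from it towards -x, 94 mm above the bench when raised and about 46 mm when held down.
- block1: Aluminium tube block, 56 mm long (its x), 44 mm wide (its y), 46 mm tall (z), 0.2 to 0.37 kg, with six small dark wells drawn on its top face (the top is solid and flat); origin at the centre of its underside. It starts upright, wells up, on the grey mat. One of up to three alike; absent ones read None.
- block2: Aluminium tube block, 56 mm long (its x), 44 mm wide (its y), 46 mm tall (z), 0.2 to 0.37 kg, with six small dark wells drawn on its top face (the top is solid and flat); origin at the centre of its underside. It starts upright, wells up, on the grey mat. One of up to three alike; absent ones read None.
- block3: Aluminium tube block, 56 mm long (its x), 44 mm wide (its y), 46 mm tall (z), 0.2 to 0.37 kg, with six small dark wells drawn on its top face (the top is solid and flat); origin at the centre of its underside. It starts upright, wells up, on the grey mat. One of up to three alike; absent ones read None.
- spacer1: White plastic spacer with two grey bands, 70 mm long (its x), 30 mm wide (y), 34 mm tall, 0.07 kg; origin at the centre of its underside. One of two alike, which start on the strips between the jaws, length along the vise's x, and keep the jaw from closing.
- spacer2: White plastic spacer with two grey bands, 70 mm long (its x), 30 mm wide (y), 34 mm tall, 0.07 kg; origin at the centre of its underside. One of two alike, which start on the strips between the jaws, length along the vise's x, and keep the jaw from closing.
- tray: Clear plastic tray, fixed, 200 mm (x) by 120 mm (y), 26 mm high, walls and floor 4 mm; origin at the centre of its underside. Left or right of the vise, the grey mat with the blocks on the other side.
- reagent: Bystander: white bottle, 52 mm across, 110 mm tall, origin at its foot.
- jar: Bystander: amber jar, 52 mm across, 55 mm tall, origin at its foot.
- cup: Bystander: blue cup, 70 mm across, 85 mm tall, origin at its foot.
- cap: Bystander: blue tube cap, 20 mm across, 18 mm tall, origin at its foot.
- pipette: Bystander: pipette lying along its x, about 250 mm long, 22 mm wide, 20 mm high; origin under its body.
- tuberack: Bystander: clear rack with three capped tubes, 100 by 60 mm, 84 mm tall with the tubes, origin under its centre.
Things that resemble listed ones, but are neither listed nor needed, are in the scene too. What is shaped like the spacer2 but yellow is not meant.

How it is judged:
By the outcome, as a careful person would: the job done as asked, in the order asked, and still so for the second after the job is handed in, with the robot touching nothing.
Of block1, block2, block3 only 2 to 3 are there at a start; the rules pass over those that are not, and their reading is None.
At some moment in a run one of block1, block2, block3, spacer1, spacer2 may be knocked a few centimetres aside while the robot is not near it.
Once in a run the grip may slacken for a moment while it holds something.
It also fails if it takes over 210 s, if anything falls off the work surface, if the arm or the gripper's body presses on something with over 40 N, if the wrist force passes 120 N, or if a joint passes its speed limit or range.

### The arm

A 6-joint arm with a two-finger parallel gripper is mounted at the origin on the work surface. World frame = base frame: x ahead of the robot, y to its left, z up, the work surface at z = 0. Lengths are in m, angles in rad, forces in N, time in s.
With the tool pointing down it reaches from about 0.375 to 0.9 m from the base axis. Payload 3.1 kg.
Tool frame: the origin (TCP) lies between the finger pads; the fingertips stand 22 mm ahead of it and the grasp point (between the pads) lies 3 mm ahead of it; z points along the fingers, y is the line along which they close (so a half turn about z gives the same grasp; the last joint's range is limited). The gripper opens to 87 mm and grips with 3 to 60 N. Pads are 19 mm wide; open, the fingers measure 117 mm over their backs; the gripper's body (75 mm by 190 mm) begins 51 mm behind the grasp point.
Start: joints at [1.145, 0.527, 1.433, -0, 1.181, -0.178], TCP at [0.153, 0.606, 0.245] pointing down, gripper open.
Joint ranges: [-3.08, 3.08], [-0.75, 2.2], [0.22, 2.44], [-1.43, 4.57], [0, 2.65], [-2.85, 2.85]. Speed limits (rad/s): [2.79, 2.79, 3.14, 3.14, 3.14, 3.14].

### API

Orientations are given as a unit quaternion [x, y, z, w].
In Python, from rig import robot gives the robot as it stands.
- The arm moves only by the tool move_arm, never from a script. Its argument "series" is text: rows parted by semicolons, each of 6 numbers parted by spaces: the shift along the tool's x, y, z in mm, then the turn, a rotation vector about the tool's x, y, z in degrees. In form: dx dy dz ax ay az; .... A call has 1 to 8 rows; each row is the pose to reach, as a shift and turn from the pose commanded when the call began, along the tool's axes at that moment; what a row does not reach only later rows make up. A row lasts 1/12 s, in which the tool goes at most 41.7 mm and 7.16 degrees, less where a joint would pass 70% of its speed; a pose out of reach is approached as far as the arm can. A call with a gripper value outside its range is refused whole. "jaw" is the opening, from 0 (shut) to 1 (fully open), set as the call begins (left out, the last holds). The fingers move at their own pace and stop on an object; "newtons" is the grip in N (left out, the last holds). Time passes only in rows, so rows that repeat a pose let the fingers close. It gives the time, the measured TCP pose, the force, the opening and the grip force at its end, in the units of the state.
- robot.get_obs(): the state, without advancing time (a new reading comes with each control period).
- robot.camera(name): name is "scene" or "top" or "wrist"; returns a dict with "img" (480x640x3 uint8, red, green, blue), "mtx" (3x3 intrinsics, pixels), "world_to_cam" (4x4, takes a point from world to camera coordinates). Camera axes: x right, y down, z forward; pixel columns grow to the right and rows downward; lengths in m; the calibration is good to about 2 mm. A picture is of the moment at which its call begins. There is no depth.
- robot.hand_in(): hands the job in; it is judged then, once.
Trained networks look in a picture, given as the dict that the camera call returned (one of the last four; its "shot" number tells which), for a name from the list of things; names that differ only in an ending like _2 or _b are one class to them, and where a whole thing is asked for, a point or a joint stands for the part that bears it (a point fixed in the world has none). Each returns a list of dicts, best first, with "p" (0 to 1); they miss things now and then, are a little off and sometimes report something else, mostly with a low value. They report only what shows in the picture. A call takes as long as a camera call. They do not tell look-alikes from the thing itself.
- robot.search_frame(picture, thing): "xyz" ([x, y, z] in m, in world coordinates, good to about 4 mm: the middle of the surface that is visible of it).
- robot.tip_of(picture, thing): "xyz" ([x, y, z] in m, in world coordinates, good to about 4 mm: a listed point, or the origin of a listed thing).
The state is a dict: "time": time; "q": joint angles; "joint_velocities": joint speeds; "joint_torque": joint torques, N m; "position": TCP position; "tool_rot": TCP orientation; "ft_force": force on the tool from outside, world axes, zero at the start; "moment": the same for the moment, N m; "grip_width": finger opening in m; "grip_force": force on a finger pad.
Only numpy, scipy, OpenCV 4.12 (cv2) and the standard library are available. Lean on these libraries where they do the work, as an engineer would, in place of code of your own. Each camera call takes 0.05 s, during which the arm holds its last target. There are 200 camera calls.

## Working session

There is one attempt and no reset: what is moved stays moved. The work goes in short steps, Python scripts to look and compute and a tool call to move; the robot and the scene stay as the last step left them, time stands still between calls to the robot, and variables do not carry over. Pictures are saved under pics/ and viewed, at most 14 in all, crops included, and the job is handed in when it is done.

Besides the shell and the picture viewer there is one more tool, called after ">>>" by a JSON object that holds its "method" and its "body", one argument or row to a line. move_arm: Moves the arm, as the interface text tells. Its arguments: {"type":"object","properties":{"series":{"type":"string"},"jaw":{"type":"number"},"newtons":{"type":"number"}},"required":["series"]}

```bash
mkdir -p pics; ls
cat > h.py <<'E'
import numpy as np, cv2
from rig import robot
from scipy.spatial.transform import Rotation as R
def save(p,name): cv2.imwrite('pics/'+name,p['img'][:,:,::-1])
def proj(p,X):
    c=p['world_to_cam']@np.append(X,1); u=p['mtx']@c[:3]; return u[:2]/u[2]
def ray(p,uv,z):
    W=p['world_to_cam'];Rm=W[:3,:3];C=-Rm.T@W[:3,3]
    d=Rm.T@np.linalg.solve(p['mtx'],np.array([uv[0],uv[1],1.])); return C+d*(z-C[2])/d[2]
def rel(X):
    o=robot.get_obs(); return R.from_quat(o['tool_rot']).inv().apply(np.array(X)-o['position'])*1000
E
python3 - <<'E'
from h import *
o=robot.get_obs(); print(o)
a=robot.camera('scene');b=robot.camera('top');save(a,'scene.png');save(b,'top.png')
for p,n in((a,'scene'),(b,'top')):
    for t in ['fixed_jaw','strips','jaw_back','lever_tip','block1','spacer1','tray','vise','cap','jar','reagent','cup','pipette','tuberack']:
        print(n,t,[(np.round(d['xyz'],3).tolist(),round(d['p'],2),proj(p,d['xyz']).astype(int).tolist()) for d in robot.tip_of(p,t)])
E
```

```text
pics
{'time': 0.0, 'q': array([ 1.14451049e+00,  5.28417484e-01,  1.43389446e+00, -2.72195801e-05,
        1.18139565e+00, -1.78499235e-01]), 'joint_velocities': array([ 0.00094996,  0.00095303,  0.00036534,  0.0004325 , -0.00124495,
        0.00054292]), 'joint_torque': array([ 1.18755110e-03, -4.40036523e+01, -1.76596284e+01,  6.34217751e-02,
        5.81975095e-02, -1.44431242e-04]), 'position': array([0.15297807, 0.60528536, 0.24360399]), 'tool_rot': array([ 1.23571382e-01,  9.92335122e-01, -1.01323520e-03, -3.02904887e-04]), 'ft_force': array([ 0.2426999 , -0.04203558, -0.16398375]), 'moment': array([ 0.02809461,  0.04566919, -0.00059872]), 'grip_force': 0.0, 'grip_width': 0.08685379033427643}
scene fixed_jaw [([0.632, 0.018, 0.048], 0.72, [327, 264])]
scene strips [([0.608, 0.011, 0.026], 0.74, [319, 266])]
scene jaw_back [([0.501, -0.014, 0.036], 0.71, [291, 242])]
scene lever_tip [([0.56, -0.142, 0.094], 0.77, [249, 248])]
scene block1 [([0.447, -0.302, 0.002], 0.94, [171, 270]), ([0.551, -0.353, -0.0], 0.94, [160, 303]), ([0.444, -0.413, 0.0], 0.77, [123, 283])]
scene spacer
[... 1253 characters left out ...]
[347, 219]), ([0.357, 0.026, 0.001], 0.85, [313, 332]), ([0.583, 0.055, 0.028], 0.83, [299, 230])]
top tray [([0.476, 0.341, -0.0], 0.81, [174, 281])]
top vise [([0.579, 0.004, 0.001], 0.97, [321, 234])]
top cap [([0.776, -0.068, 0.0], 0.71, [350, 152]), ([0.647, -0.299, -0.002], 0.41, [451, 203]), ([0.552, -0.358, 0.003], 0.17, [480, 243])]
top jar [([0.674, 0.334, 0.0], 0.84, [180, 196]), ([0.446, -0.3, -0.0], 0.31, [457, 290])]
top reagent [([0.731, 0.216, -0.003], 0.76, [231, 173])]
top cup [([0.75, -0.211, 0.002], 0.58, [411, 161])]
top pipette [([0.778, -0.067, 0.0], 0.73, [350, 151]), ([0.606, -0.058, 0.027], 0.28, [348, 219])]
top tuberack [([0.662, -0.419, 0.003], 0.91, [503, 196])]
```

View pics/scene.png

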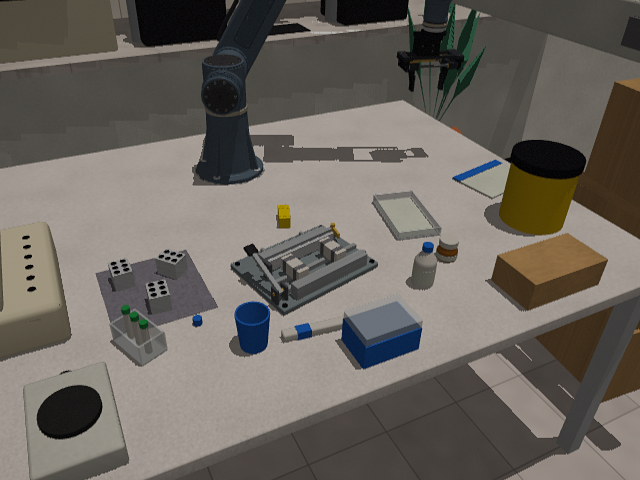

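View pics/top.png

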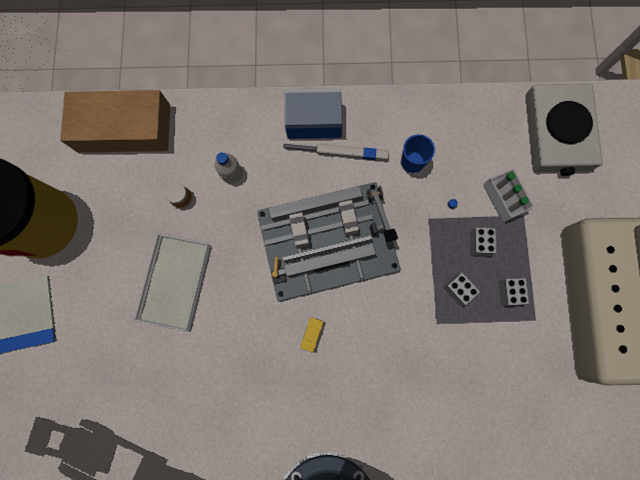

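The two wanted spacers are the white ones in the vise, at top pixels (347,219) and (299,230). The yellow look-alike at (313,332) isn't wanted. Three blocks stand on the mat at (485,241), (463,289) and (516,291). The tray is at (174,283). I'll go above the vise and take a close look.

>>> {"method": "move_arm", "body": {
  "series": "-260 -190 -60 0 0 -27;-260 -190 -60 0 0 -27;-260 -190 -60 0 0 -27;-260 -190 -60 0 0 -27;-260 -190 -60 0 0 -27;-260 -190 -60 0 0 -27;-260 -190 -60 0 0 -27;-260 -190 -60 0 0 -27",
  "jaw": 1
}}

```text
time: 2.17
position: [0.3596, 0.3563, 0.3052]
tool_rot: [-0.112, 0.994, 0.0, 0.0]
ft_force: [0.4, 0.4, 0.3]
grip_width: 0.0866
grip_force: 0.0
```

```bash
cat >> h.py <<'E'
def st():
    o=robot.get_obs(); r=R.from_quat(o['tool_rot']); y=r.apply([0,1,0])
    print('t %.1f'%o['time'],'pos',np.round(o['position'],4),'yaw %.2f'%np.degrees(np.arctan2(-y[0],y[1])),'tilt',np.round(r.apply([0,0,1])[:2],3),'F',np.round(o['ft_force'],1),'w %.4f gf %.1f'%(o['grip_width'],o['grip_force']),'q6 %.2f'%o['q'][5])
E
python3 - <<'E'
from h import *
st(); print(rel([.56,0,.34]))
E
```

```text
t 2.2 pos [0.3596 0.3563 0.3052] yaw 12.81 tilt [0.001 0.   ] F [0.4 0.4 0.3] w 0.0866 gf 0.0 q6 -1.23
[-116.38212799 -391.83670038  -34.84268718]
```

>>> {"method": "move_arm", "body": {
  "series": "-116 -392 -35 0 0 0;-116 -392 -35 0 0 0;-116 -392 -35 0 0 0;-116 -392 -35 0 0 0;-116 -392 -35 0 0 0;-116 -392 -35 0 0 0;-116 -392 -35 0 0 0;-116 -392 -35 0 0 0"
}}

```text
time: 2.83
position: [0.5218, 0.0662, 0.3335]
tool_rot: [-0.111, 0.994, 0.0, 0.0]
ft_force: [-0.2, -0.0, -0.2]
grip_width: 0.0867
grip_force: 0.0
```

>>> {"method": "move_arm", "body": {
  "series": "-17 -59 -5 0 0 0;-17 -59 -5 0 0 0;-17 -59 -5 0 0 0;-17 -59 -5 0 0 0"
}}

```text
time: 3.17
position: [0.551, 0.0135, 0.3378]
tool_rot: [-0.11, 0.994, 0.0, -0.0]
ft_force: [0.4, 0.5, 0.1]
grip_width: 0.0868
grip_force: 0.0
```

Run:
```python
from h import *
st()
w=robot.camera('wrist'); save(w,'w1.png')
for t in ['fixed_jaw','strips','jaw_back','lever_tip','spacer1']:
    print(t,[(np.round(d['xyz'],3).tolist(),round(d['p'],2),proj(w,d['xyz']).astype(int).tolist()) for d in robot.tip_of(w,t)])
```

```text
t 3.2 pos [0.551  0.0135 0.3378] yaw 12.65 tilt [-0.001  0.001] F [0.4 0.5 0.1] w 0.0868 gf 0.0 q6 -1.97
fixed_jaw [([0.635, 0.012, 0.048], 0.96, [303, 267])]
strips [([0.608, 0.008, 0.03], 0.72, [305, 242])]
jaw_back [([0.5, -0.019, 0.031], 0.74, [302, 153])]
lever_tip [([0.65, -0.298, 0.002], 0.22, [78, 217])]
spacer1 [([0.359, 0.029, 0.001], 0.95, [367, 42]), ([0.584, 0.053, 0.027], 0.83, [343, 231]), ([0.61, -0.056, 0.023], 0.58, [257, 232])]
```

View pics/w1.png

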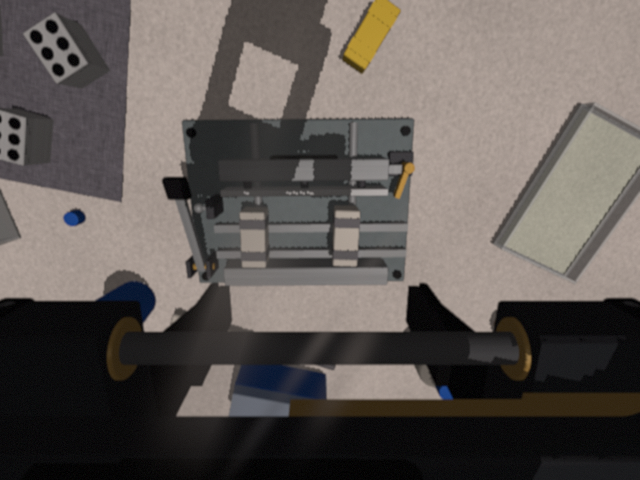

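Wrist view: the vise lies almost square to the image. The white spacers are at (254,236) and (345,236), yellow is outside at (370,35), and the lever pad is at (175,188). A crop will confirm the choice and give the corners.

Run:
```python
from h import *
i=cv2.imread('pics/w1.png')[105:295,170:430]
cv2.imwrite('pics/w1c.png',cv2.resize(i,None,fx=3,fy=3,interpolation=cv2.INTER_CUBIC))
```

```text
(no output)
```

View pics/w1c.png

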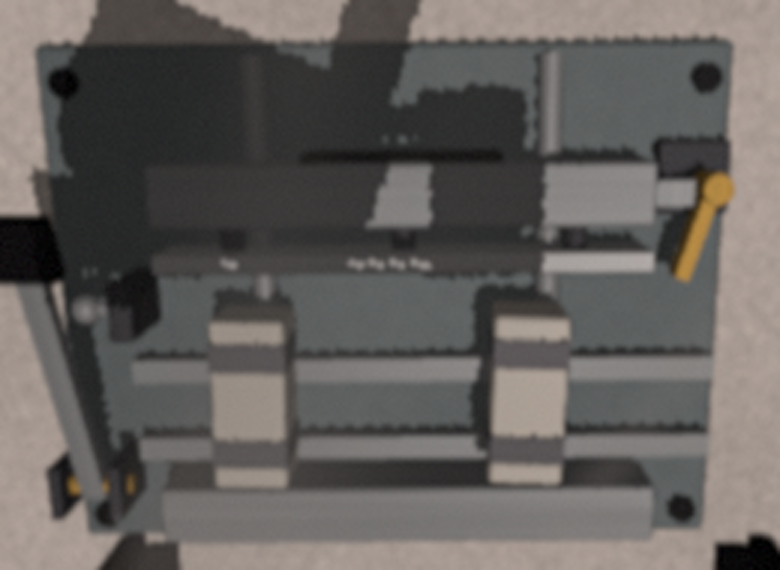

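```bash
cat > fit.py <<'E'
from h import *
from scipy.optimize import least_squares
def fitvise(w,px,pts):
    f=lambda v:np.ravel([proj(w,[v[0]+np.cos(v[2])*x-np.sin(v[2])*y,v[1]+np.sin(v[2])*x+np.cos(v[2])*y,z])-p for p,(x,y,z) in zip(px,np.array(pts)/1000)])
    return least_squares(f,[.578,.003,.23],x_scale=[.01,.01,.01])
E
python3 - <<'E'
from fit import *
w=robot.camera('wrist')
c=np.array([(38,47),(731,42),(700,527),(90,531),(168,488),(650,488)])/3+[170,105]
s=fitvise(w,c,[(-120,-150,15),(-120,135,15),(95,135,15),(95,-150,15),(60,-105,49),(60,105,49)])
print(s.x,np.round(s.fun,1))
x,y,a=s.x
Rz=R.from_euler('z',a).as_matrix()
for q in ([(210,322),(284,321),(290,485),(216,486)],[(497,318),(568,318),(562,481),(490,482)]):
    P=[ray(w,np.array(k)/3+[170,105],.061) for k in q]; V=[Rz.T@(p-[x,y,0])*1000 for p in P]
    print(np.round(np.mean(P,0),4),np.round(V).tolist(),np.round(np.mean(V,0)))
np.save('vise.npy',s.x); st()
E
```

```text
[0.57578412 0.00414194 0.23210669] [-1.6 -0.9  2.  -0.9  1.2  1.6 -0.9  1.5 -2.7  0.6  2.1 -0.4]
[ 0.6092 -0.052   0.061 ] [[-15.0, -76.0, 61.0], [-15.0, -47.0, 61.0], [54.0, -48.0, 61.0], [54.0, -78.0, 61.0]] [ 20. -62.  61.]
[0.5825 0.0569 0.061 ] [[-15.0, 37.0, 61.0], [-15.0, 64.0, 61.0], [53.0, 64.0, 61.0], [53.0, 34.0, 61.0]] [19. 50. 61.]
t 3.5 pos [0.5503 0.0157 0.3381] yaw 12.91 tilt [-0.  0.] F [0.1 0.2 0.8] w 0.0869 gf 0.0 q6 -1.97
```

Run:
```python
from h import *
print(rel([.583,.056,.13]),rel([.583,.056,.055]))
```

```text
[-40.90483194  31.99426968 208.10034831] [-40.91223769  31.98595188 283.10034749]
```

>>> {"method": "move_arm", "body": {
  "series": "-41 32 150 0 0 0;-41 32 150 0 0 0;-41 32 150 0 0 0;-41 32 150 0 0 0;-41 32 190 0 0 0;-41 32 190 0 0 0;-41 32 190 0 0 0;-41 32 190 0 0 0",
  "jaw": 0.6
}}

```text
time: 4.18
position: [0.5847, 0.0549, 0.1497]
tool_rot: [-0.112, 0.994, -0.0, 0.001]
ft_force: [0.0, 0.3, 0.5]
grip_width: 0.0533
grip_force: 0.0
```

Run:
```python
from h import *
st(); print(rel([.583,.056,.055]))
w=robot.camera('wrist'); save(w,'w2.png')
for t in ['spacer1']:
    print(t,[(np.round(d['xyz'],3).tolist(),round(d['p'],2),proj(w,d['xyz']).astype(int).tolist()) for d in robot.tip_of(w,t)])
```

```text
t 4.2 pos [0.5847 0.0549 0.1497] yaw 12.83 tilt [ 0.002 -0.   ] F [0.  0.3 0.5] w 0.0533 gf 0.0 q6 -1.89
[ 1.63869018  1.5456907  94.69257151]
spacer1 [([0.586, 0.052, 0.028], 0.85, [315, 243]), ([0.609, -0.056, 0.025], 0.82, [170, 241]), ([0.574, 0.003, -0.003], 0.33, [260, 206])]
```

View pics/w2.png

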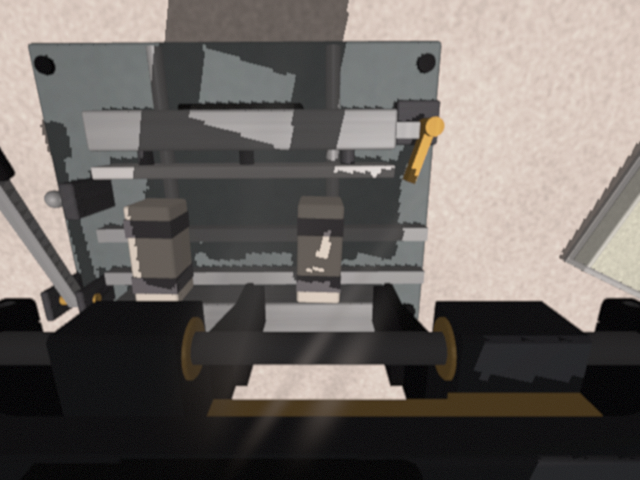

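The spacer at (321,250) sits midway between the fingers at (262..378), so I'll descend and grip.

>>> {"method": "move_arm", "body": {
  "series": "0 0 40 0 0 0;0 0 70 0 0 0;0 0 94 0 0 0;0 0 94 0 0 0;0 0 94 0 0 0"
}}

```text
time: 4.7
position: [0.5844, 0.0545, 0.0553]
tool_rot: [-0.111, 0.994, -0.0, 0.001]
ft_force: [0.6, -0.0, 0.5]
grip_width: 0.0523
grip_force: 0.0
```

>>> {"method": "move_arm", "body": {
  "series": "0 0 0 0 0 0;0 0 0 0 0 0;0 0 0 0 0 0;0 0 0 0 0 0;0 0 0 0 0 0;0 0 0 0 0 0",
  "jaw": 0,
  "newtons": 25
}}

```text
time: 5.2
position: [0.5845, 0.0548, 0.0554]
tool_rot: [-0.111, 0.994, -0.0, 0.001]
ft_force: [-1.2, -1.1, 6.8]
grip_width: 0.0298
grip_force: 25.0
```

>>> {"method": "move_arm", "body": {
  "series": "0 0 -30 0 0 0;0 0 -70 0 0 0;0 0 -100 0 0 0;0 0 -110 0 0 0"
}}

```text
time: 5.53
position: [0.5863, 0.0546, 0.1687]
tool_rot: [-0.112, 0.994, -0.001, 0.004]
ft_force: [-0.0, -1.6, -0.8]
grip_width: 0.0296
grip_force: 25.0
```

Run:
```python
from h import *
st()
b=robot.camera('top'); 
c=[(157,237),(211,243),(190,330),(137,320)]
P=[ray(b,k,.026) for k in c]; print(np.round(P,3).tolist(),np.mean(P,0))
d=P[0]+P[1]-P[2]-P[3]; yaw=np.arctan2(d[1],d[0]); print('tray yaw',np.degrees(yaw))
for k in (45,-45):
    X=np.mean(P,0)+k/1000*np.array([np.cos(yaw),np.sin(yaw),0]); X[2]=.16; print(np.round(X,3),rel(X))
```

```text
t 5.5 pos [0.5863 0.0546 0.1687] yaw 12.82 tilt [ 0.008 -0.001] F [-0.  -1.6 -0.8] w 0.0296 gf 25.0 q6 -1.89
[[0.574, 0.376, 0.026], [0.558, 0.253, 0.026], [0.366, 0.293, 0.026], [0.389, 0.411, 0.026]] [0.47198131 0.33329705 0.026     ]
tray yaw -11.285741021738732
[0.516 0.324 0.16 ] [  8.76284747 278.74686253   7.88821034]
[0.428 0.342 0.16 ] [ 90.91237073 315.5001571    7.08126174]
```

>>> {"method": "move_arm", "body": {
  "series": "7 283 0 0 0 25;7 283 0 0 0 25;7 283 0 0 0 25;7 283 0 0 0 25;7 283 0 0 0 25;7 283 0 0 0 25;7 283 0 0 0 25;7 283 0 0 0 25"
}}

```text
time: 6.25
position: [0.5105, 0.3358, 0.1622]
tool_rot: [0.103, 0.995, 0.001, -0.002]
ft_force: [0.7, -0.7, -0.5]
grip_width: 0.0299
grip_force: 25.0
```

>>> {"method": "move_arm", "body": {
  "series": "0 0 0 0 0 0;0 0 0 0 0 0"
}}

```text
time: 6.42
position: [0.5131, 0.3288, 0.1624]
tool_rot: [0.106, 0.994, -0.001, -0.001]
ft_force: [0.6, -0.3, -0.9]
grip_width: 0.0295
grip_force: 25.0
```

Run:
```python
from h import *
st()
w=robot.camera('wrist'); save(w,'w3.png')
for t in ['tray','spacer1']:
    print(t,[(np.round(d['xyz'],3).tolist(),round(d['p'],2),proj(w,d['xyz']).astype(int).tolist()) for d in robot.tip_of(w,t)])
```

```text
t 6.4 pos [0.5131 0.3288 0.1624] yaw -12.13 tilt [-0.003 -0.002] F [ 0.6 -0.3 -0.9] w 0.0295 gf 25.0 q6 -0.97
tray [([0.474, 0.346, -0.0], 0.61, [329, 181])]
spacer1 [([0.512, 0.326, 0.132], 0.63, [313, 293]), ([0.474, 0.344, -0.002], 0.32, [327, 181])]
```

View pics/w3.png

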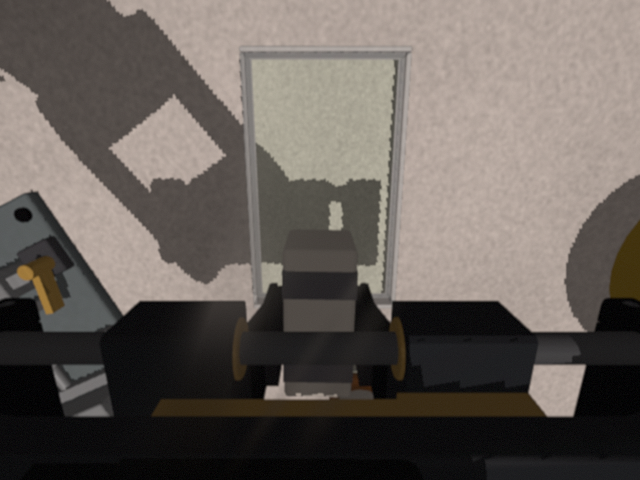

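The tray at (325,175) is squared with the tool and the spacer is about 6 mm off its middle. I'll lower it, release, then go for the second spacer.

>>> {"method": "move_arm", "body": {
  "series": "0 6 40 0 0 0;0 6 80 0 0 0;0 6 110 0 0 0;0 6 125 0 0 0;0 6 129 0 0 0;0 6 129 0 0 0"
}}

```text
time: 7.07
position: [0.515, 0.333, 0.0338]
tool_rot: [0.107, 0.994, -0.001, -0.002]
ft_force: [0.4, -0.9, -0.6]
grip_width: 0.0297
grip_force: 25.0
```

>>> {"method": "move_arm", "body": {
  "series": "0 0 0 0 0 0;0 0 0 0 0 0;0 0 0 0 0 0",
  "jaw": 0.6
}}

```text
time: 7.32
position: [0.5166, 0.3349, 0.036]
tool_rot: [0.107, 0.994, 0.001, 0.001]
ft_force: [0.0, -1.1, 0.6]
grip_width: 0.0428
grip_force: 0.0
```

>>> {"method": "move_arm", "body": {
  "series": "0 0 -40 0 0 0;0 0 -80 0 0 0;0 0 -120 0 0 0;0 0 -120 0 0 0"
}}

```text
time: 7.65
position: [0.5206, 0.3373, 0.1638]
tool_rot: [0.106, 0.994, 0.004, 0.008]
ft_force: [0.5, 0.3, -0.1]
grip_width: 0.0518
grip_force: 0.0
```

Run:
```python
from h import *
st()
b=robot.camera('top')
for t in ['spacer1','block1']:
    print(t,[(np.round(d['xyz'],3).tolist(),round(d['p'],2)) for d in robot.tip_of(b,t)])
print(rel([.61,-.054,.15]))
```

```text
t 7.7 pos [0.5206 0.3373 0.1638] yaw -12.19 tilt [0.016 0.007] F [ 0.5  0.3 -0.1] w 0.0518 gf 0.0 q6 -0.96
spacer1 [([0.355, 0.033, -0.002], 0.97), ([0.609, -0.056, 0.029], 0.78), ([0.514, 0.332, 0.006], 0.43)]
block1 [([0.448, -0.304, -0.003], 0.85), ([0.439, -0.415, 0.004], 0.63), ([0.551, -0.357, 0.003], 0.56)]
[-174.47466499 -360.36537919    5.98365195]
```

>>> {"method": "move_arm", "body": {
  "series": "-171 -362 0 0 0 -25;-171 -362 0 0 0 -25;-171 -362 0 0 0 -25;-171 -362 0 0 0 -25;-171 -362 0 0 0 -25;-171 -362 0 0 0 -25;-171 -362 0 0 0 -25;-171 -362 0 0 0 -25"
}}

```text
time: 8.47
position: [0.5879, 0.0162, 0.1531]
tool_rot: [-0.111, 0.994, 0.001, -0.002]
ft_force: [1.1, 0.2, 0.2]
grip_width: 0.052
grip_force: 0.0
```

Run:
```python
from h import *
st(); print(rel([.61,-.054,.15]))
```

```text
t 8.5 pos [0.5879 0.0162 0.1531] yaw 12.80 tilt [-0.004  0.001] F [1.1 0.2 0.2] w 0.0520 gf 0.0 q6 -1.96
[ -5.99711045 -73.373552     2.92683875]
```

>>> {"method": "move_arm", "body": {
  "series": "-6 -67 0 0 0 0;-6 -67 0 0 0 0;-6 -67 0 0 0 0;-6 -67 0 0 0 0"
}}

```text
time: 8.8
position: [0.609, -0.0475, 0.1531]
tool_rot: [-0.11, 0.994, 0.001, -0.002]
ft_force: [0.9, 0.4, -0.1]
grip_width: 0.0526
grip_force: 0.0
```

Run:
```python
from h import *
w=robot.camera('wrist'); save(w,'w4.png'); st(); 
for t in ['spacer1']:
    print(t,[(np.round(d['xyz'],3).tolist(),round(d['p'],2),proj(w,d['xyz']).astype(int).tolist()) for d in robot.tip_of(w,t)])
print(rel([.61,-.054,.055]))
```

```text
t 8.8 pos [ 0.6084 -0.0459  0.1532] yaw 12.71 tilt [-0.004  0.002] F [-0.9  0.5  0.9] w 0.0523 gf 0.0 q6 -2.05
spacer1 [([0.61, -0.055, 0.024], 0.7, [309, 240]), ([0.772, -0.073, 0.001], 0.46, [256, 387])]
[-1.77782674e-02 -9.37494946e+00  9.84266581e+01]
```

View pics/w4.png

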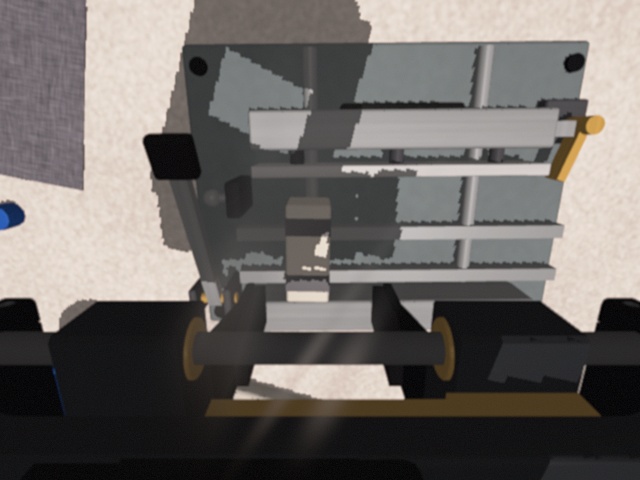

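The spacer sits at column 308 with the finger centre at 320, so I'll shift 8 mm and take it.

>>> {"method": "move_arm", "body": {
  "series": "0 -8 20 0 0 0;0 -8 55 0 0 0;0 -8 85 0 0 0;0 -8 97 0 0 0;0 -8 97 0 0 0"
}}

```text
time: 9.32
position: [0.6084, -0.0514, 0.0545]
tool_rot: [-0.112, 0.994, 0.002, -0.004]
ft_force: [-1.3, 0.9, -0.2]
grip_width: 0.0521
grip_force: 0.0
```

>>> {"method": "move_arm", "body": {
  "series": "0 0 0 0 0 0;0 0 0 0 0 0;0 0 0 0 0 0;0 0 0 0 0 0;0 0 0 0 0 0;0 0 0 0 0 0",
  "jaw": 0
}}

```text
time: 9.82
position: [0.6127, -0.0539, 0.0596]
tool_rot: [-0.111, 0.994, -0.0, 0.001]
ft_force: [-0.2, 0.6, 7.4]
grip_width: 0.0297
grip_force: 25.0
```

>>> {"method": "move_arm", "body": {
  "series": "0 0 -40 0 0 0;0 0 -80 0 0 0;0 0 -110 0 0 0;0 0 -110 0 0 0"
}}

```text
time: 10.15
position: [0.6159, -0.0549, 0.1749]
tool_rot: [-0.112, 0.994, -0.003, 0.006]
ft_force: [1.1, -0.4, -0.6]
grip_width: 0.0302
grip_force: 25.0
```

Run:
```python
from h import *
st(); print(rel([.433,.353,.16]))
```

```text
t 10.2 pos [ 0.6159 -0.0549  0.1749] yaw 12.81 tilt [ 0.013 -0.004] F [ 1.1 -0.4 -0.6] w 0.0302 gf 25.0 q6 -2.06
[ 88.04412866 438.36302997  11.00276343]
```

>>> {"method": "move_arm", "body": {
  "series": "92 437 0 0 0 25;92 437 0 0 0 25;92 437 0 0 0 25;92 437 0 0 0 25;92 437 0 0 0 25;92 437 0 0 0 25;92 437 0 0 0 25;92 437 0 0 0 25"
}}

```text
time: 10.82
position: [0.4715, 0.2492, 0.1676]
tool_rot: [0.107, 0.994, -0.0, -0.0]
ft_force: [1.2, 0.7, -1.1]
grip_width: 0.0302
grip_force: 25.0
```

Run:
```python
from h import *
st(); print(rel([.428,.353,.16]))
```

```text
t 10.8 pos [0.4715 0.2492 0.1676] yaw -12.23 tilt [-0.001 -0.   ] F [ 1.2  0.7 -1.1] w 0.0302 gf 25.0 q6 -1.08
[64.44348855 92.22151397  7.60778601]
```

>>> {"method": "move_arm", "body": {
  "series": "64 90 5 0 0 0;64 90 5 0 0 0;64 90 5 0 0 0;64 90 5 0 0 0;64 90 5 0 0 0;64 90 5 0 0 0"
}}

```text
time: 11.32
position: [0.4293, 0.3489, 0.1626]
tool_rot: [0.106, 0.994, -0.0, -0.0]
ft_force: [-0.4, 0.5, -0.9]
grip_width: 0.0299
grip_force: 25.0
```

Run:
```python
from h import *
w=robot.camera('wrist'); save(w,'w5.png'); st(); print(rel([.428,.353,.036]))
for t in ['spacer1','tray']:
    print(t,[(np.round(d['xyz'],3).tolist(),round(d['p'],2),proj(w,d['xyz']).astype(int).tolist()) for d in robot.tip_of(w,t)])
b=robot.camera('top')
for t in ['spacer1','tray']:
    print(t,[(np.round(d['xyz'],3).tolist(),round(d['p'],2),proj(b,d['xyz']).astype(int).tolist()) for d in robot.tip_of(b,t)])
```

```text
t 11.4 pos [0.4297 0.3485 0.1627] yaw -12.24 tilt [-0.    -0.001] F [-0.  -0.3 -1.1] w 0.0295 gf 25.0 q6 -0.88
[  2.5534309    4.16475694 126.69019477]
spacer1 [([0.424, 0.349, 0.129], 0.94, [316, 283])]
tray []
spacer1 [([0.515, 0.332, 0.005], 0.83, [178, 263]), ([0.358, 0.03, -0.003], 0.8, [311, 332]), ([0.551, -0.357, 0.0], 0.32, [479, 243]), ([0.604, 0.009, 0.023], 0.31, [319, 221])]
tray [([0.475, 0.339, -0.001], 0.65, [175, 281]), ([0.498, -0.013, 0.038], 0.32, [329, 266])]
```

>>> {"method": "move_arm", "body": {
  "series": "2 2 40 0 0 0;2 2 80 0 0 0;2 2 110 0 0 0;2 2 123 0 0 0;2 2 126 0 0 0;2 2 126 0 0 0"
}}

```text
time: 12.12
position: [0.4275, 0.3507, 0.0361]
tool_rot: [0.107, 0.994, -0.001, -0.001]
ft_force: [0.2, -0.4, -0.1]
grip_width: 0.0296
grip_force: 25.0
```

>>> {"method": "move_arm", "body": {
  "series": "0 0 0 0 0 0;0 0 0 0 0 0;0 0 0 0 0 0",
  "jaw": 0.6
}}

```text
time: 12.37
position: [0.4286, 0.3518, 0.0374]
tool_rot: [0.107, 0.994, 0.0, 0.001]
ft_force: [0.0, 0.2, 0.1]
grip_width: 0.0425
grip_force: 0.0
```

>>> {"method": "move_arm", "body": {
  "series": "0 0 -40 0 0 0;0 0 -80 0 0 0;0 0 -120 0 0 0;0 0 -160 0 0 0;0 0 -160 0 0 0"
}}

```text
time: 12.78
position: [0.4324, 0.3544, 0.2052]
tool_rot: [0.106, 0.994, 0.005, 0.007]
ft_force: [0.9, 1.1, -0.4]
grip_width: 0.0519
grip_force: 0.0
```

Run:
```python
from h import *
st(); print(rel([.55,-.27,.22]))
b=robot.camera('top'); save(b,'t2.png')
for t in ['spacer1','block1']:
    print(t,[(np.round(d['xyz'],3).tolist(),round(d['p'],2),proj(b,d['xyz']).astype(int).tolist()) for d in robot.tip_of(b,t)])
i=cv2.imread('pics/t2.png'); cv2.imwrite('pics/t2c.png',cv2.resize(i[205:345,120:320],None,fx=4,fy=4)); 
cv2.imwrite('pics/t2b.png',cv2.resize(i[200:340,410:550],None,fx=4,fy=4,interpolation=cv2.INTER_CUBIC));
```

```text
t 12.8 pos [0.4324 0.3544 0.2052] yaw -12.18 tilt [0.015 0.008] F [ 0.9  1.1 -0.4] w 0.0519 gf 0.0 q6 -0.87
[-246.93066544 -585.29796829  -18.05555825]
spacer1 [([0.515, 0.331, 0.009], 0.94, [178, 263]), ([0.424, 0.352, 0.003], 0.7, [167, 304]), ([0.357, 0.03, -0.002], 0.59, [311, 332]), ([0.562, -0.137, 0.094], 0.18, [388, 232])]
block1 [([0.441, -0.413, 0.002], 0.75, [508, 291]), ([0.448, -0.303, -0.002], 0.7, [458, 289]), ([0.55, -0.356, 0.004], 0.6, [479, 243])]
```

View pics/t2b.png

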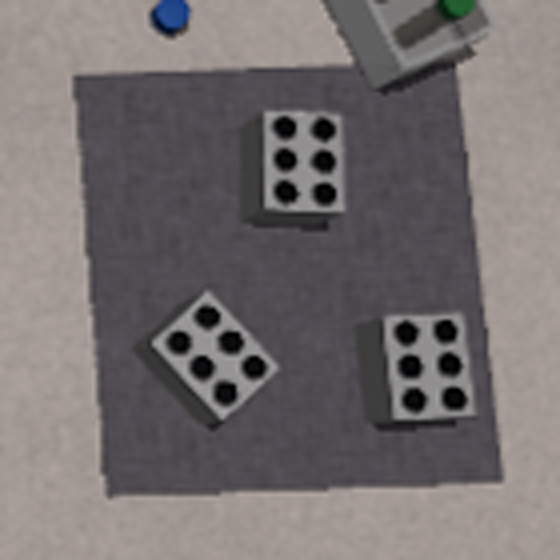

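The mat view shows blocks A at crop (215,356), turned about 45°, B at (303,162) and C at (430,366), both nearly square to the world. Next I work out their poses.

Run:
```python
from h import *
b=robot.camera('top')
for n,q in dict(A=[(208,291),(280,368),(225,421),(150,343)],B=[(263,110),(341,112),(345,213),(264,211)],C=[(383,316),(463,312),(475,414),(393,420)]).items():
    P=np.array([ray(b,np.array(k)/4+[410,200],.046) for k in q]); r=cv2.minAreaRect((P[:,:2]*1000).astype(np.float32))
    e=np.array([np.linalg.norm(P[i]-P[i-1]) for i in range(4)]); i=np.argmax(e); d=P[i]-P[i-1]
    dd=[P[(k)]-P[k-1] for k in (i,(i+2)%4)]; d=dd[0]-dd[1]
    print(n,np.round(P.mean(0),4),np.round(e*1000),'yaw',np.degrees(np.arctan2(d[1],d[0]))%180)
```

```text
A [ 0.4457 -0.3008  0.046 ] [43. 55. 42. 56.] yaw 40.972928845387635
B [ 0.5511 -0.3557  0.046 ] [56. 43. 56. 44.] yaw 177.0561735496482
C [ 0.4389 -0.4142  0.046 ] [56. 43. 55. 44.] yaw 1.0964982768685019
```

>>> {"method": "move_arm", "body": {
  "series": "-130 -335 0 0 0 -9;-130 -335 0 0 0 -9;-130 -335 0 0 0 -9;-130 -335 0 0 0 -9;-130 -335 0 0 0 -9;-130 -335 0 0 0 -9;-130 -335 0 0 0 -9;-130 -335 0 0 0 -9"
}}

```text
time: 13.65
position: [0.4782, 0.0242, 0.1952]
tool_rot: [0.028, 1.0, 0.0, -0.002]
ft_force: [1.7, 0.1, 0.1]
grip_width: 0.0522
grip_force: 0.0
```

Run:
```python
from h import *
st(); print(rel([.545,-.356,.2]))
```

```text
t 13.7 pos [0.4782 0.0242 0.1952] yaw -3.20 tilt [-0.004  0.001] F [1.7 0.1 0.1] w 0.0522 gf 0.0 q6 -1.70
[ -87.87301693 -375.86457343   -5.4428364 ]
```

>>> {"method": "move_arm", "body": {
  "series": "-86 -365 0 0 0 0;-86 -365 0 0 0 0;-86 -365 0 0 0 0;-86 -365 0 0 0 0;-86 -365 0 0 0 0;-86 -365 0 0 0 0;-86 -365 0 0 0 0;-86 -365 0 0 0 0",
  "jaw": 0.7
}}

```text
time: 14.32
position: [0.5367, -0.3036, 0.1944]
tool_rot: [0.028, 1.0, 0.002, -0.002]
ft_force: [0.4, 0.0, -0.5]
grip_width: 0.0609
grip_force: 0.0
```

>>> {"method": "move_arm", "body": {
  "series": "-10 -42 0 0 0 0;-10 -42 0 0 0 0;-10 -42 0 0 0 0;-10 -42 0 0 0 0"
}}

```text
time: 14.65
position: [0.5441, -0.3436, 0.1945]
tool_rot: [0.028, 1.0, 0.002, -0.002]
ft_force: [0.5, 0.3, -0.5]
grip_width: 0.0606
grip_force: 0.0
```

Run:
```python
from h import *
w=robot.camera('wrist'); save(w,'w6.png'); st()
print([(np.round(d['xyz'],3).tolist(),round(d['p'],2),proj(w,d['xyz']).astype(int).tolist()) for d in robot.tip_of(w,'block1')])
print(rel([.545,-.356,.042]))
```

```text
t 14.7 pos [ 0.5443 -0.3429  0.195 ] yaw -3.18 tilt [-0.004  0.004] F [ 0.2 -0.2 -0.6] w 0.0610 gf 0.0 q6 -2.25
[([0.549, -0.354, 0.001], 0.83, [307, 227]), ([0.445, -0.415, 0.003], 0.74, [230, 115]), ([0.45, -0.298, -0.002], 0.69, [363, 115])]
[ -1.61329013 -13.86711227 153.51930293]
```

View pics/w6.png

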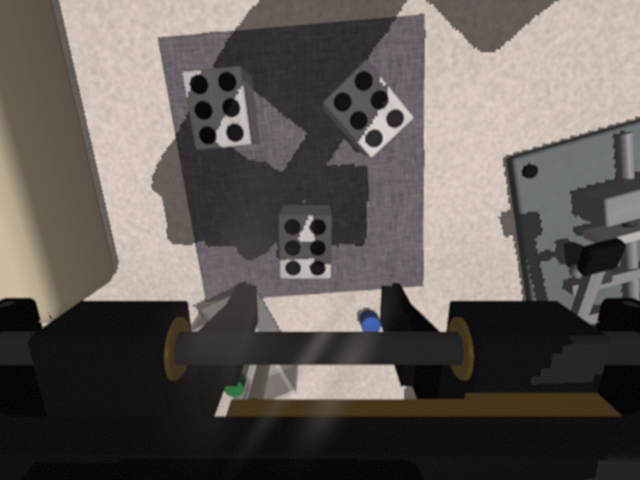

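Block B is at (305,247), squared to the fingers, with its centre 13 mm off the finger middle. I'll correct and grip.

>>> {"method": "move_arm", "body": {
  "series": "-1 -13 40 0 0 0;-1 -13 80 0 0 0;-1 -13 115 0 0 0;-1 -13 140 0 0 0;-1 -13 153 0 0 0;-1 -13 153 0 0 0"
}}

```text
time: 15.25
position: [0.544, -0.3545, 0.0407]
tool_rot: [0.027, 1.0, 0.003, -0.003]
ft_force: [0.2, 0.3, 0.1]
grip_width: 0.0608
grip_force: 0.0
```

>>> {"method": "move_arm", "body": {
  "series": "0 0 0 0 0 0;0 0 0 0 0 0;0 0 0 0 0 0;0 0 0 0 0 0;0 0 0 0 0 0;0 0 0 0 0 0",
  "jaw": 0,
  "newtons": 40
}}

```text
time: 15.75
position: [0.5467, -0.3579, 0.0462]
tool_rot: [0.028, 1.0, -0.001, 0.001]
ft_force: [-0.2, 1.8, 6.3]
grip_width: 0.0443
grip_force: 40.0
```

Run:
```python
from h import *
st()
```

```text
t 15.8 pos [ 0.5467 -0.3579  0.0462] yaw -3.21 tilt [ 0.002 -0.001] F [-0.2  1.8  6.3] w 0.0443 gf 40.0 q6 -2.27
```

>>> {"method": "move_arm", "body": {
  "series": "0 0 -30 0 0 0;0 0 -70 0 0 0;0 0 -110 0 0 0;0 0 -145 0 0 0;0 0 -145 0 0 0;0 0 -145 0 0 0"
}}

```text
time: 16.25
position: [0.5468, -0.3591, 0.1922]
tool_rot: [0.028, 1.0, -0.002, 0.002]
ft_force: [0.4, 0.3, -3.1]
grip_width: 0.0435
grip_force: 40.0
```

>>> {"method": "move_arm", "body": {
  "series": "-6 325 0 0 0 -16.5;-6 325 0 0 0 -16.5;-6 325 0 0 0 -16.5;-6 325 0 0 0 -16.5;-6 325 0 0 0 -16.5;-6 325 0 0 0 -16.5;-6 325 0 0 0 -16.5;-6 325 0 0 0 -16.5"
}}

```text
time: 16.92
position: [0.5676, -0.0304, 0.1867]
tool_rot: [-0.116, 0.993, 0.001, -0.003]
ft_force: [0.1, 0.0, -2.7]
grip_width: 0.044
grip_force: 40.0
```

```bash
cat >> h.py <<'E'
V=np.load('vise.npy')
def vw(x,y,z): c,s=np.cos(V[2]),np.sin(V[2]); return [V[0]+(c*x-s*y)/1000,V[1]+(s*x+c*y)/1000,z]
def vinv(X): c,s=np.cos(V[2]),np.sin(V[2]); d=np.array(X[:2])-V[:2]; return np.array([c*d[0]+s*d[1],-s*d[0]+c*d[1]])*1000
E
python3 - <<'E'
from h import *
st(); print(rel(vw(22,76,.15)))
E
```

```text
t 16.9 pos [ 0.5676 -0.0304  0.1867] yaw 13.34 tilt [-0.005  0.002] F [ 0.1  0.  -2.7] w 0.0440 gf 40.0 q6 -2.05
[-38.12636628 107.57336088  36.83114302]
```

>>> {"method": "move_arm", "body": {
  "series": "-20 40 10 0 0 0;-38 80 30 0 0 0;-38 104 37 0 0 0;-38 104 37 0 0 0;-38 104 37 0 0 0;-38 104 37 0 0 0;-38 104 37 0 0 0"
}}

```text
time: 17.5
position: [0.5829, 0.0751, 0.1515]
tool_rot: [-0.115, 0.993, -0.0, -0.0]
ft_force: [-0.1, 0.3, -1.8]
grip_width: 0.0438
grip_force: 40.0
```

Run:
```python
from h import *
w=robot.camera('wrist'); save(w,'w7.png'); st(); print(rel(vw(22,76,.075)))
```

```text
t 17.6 pos [0.5832 0.0749 0.1519] yaw 13.20 tilt [ 0. -0.] F [ 0.2  0.2 -1.8] w 0.0439 gf 40.0 q6 -1.86
[ 1.46090692  8.90433324 76.87908687]
```

View pics/w7.png

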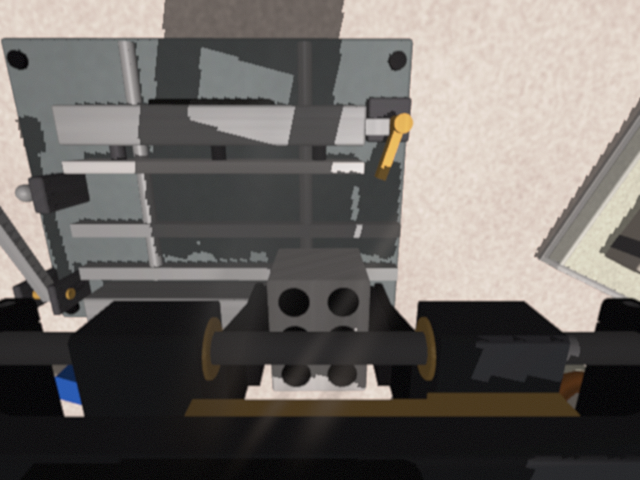

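The block is held upright at (318,320), squared to the vise. The right-hand strip ends are at (400,231) and (397,272), and the plate corners at (4,39) and (411,40). These refine the vise pose.

Run:
```python
from fit import *
w=robot.camera('wrist')
s=fitvise(w,[(4,39),(411,40),(400,231),(397,272)],[(-120,-150,15),(-120,135,15),(14,125,27),(49,125,27)])
print(s.x,np.round(s.fun,1)); o=robot.get_obs()
print(vinv(o['position']),np.degrees(V[2]))
V=s.x
import h; h.V=s.x; print(h.vinv(o['position']))
```

```text
[0.57709448 0.00492956 0.24164771] [-1.7  2.8  6.9 -3.4 -3.3 -0.1 -2.6  1.9]
[23.52894931 67.0434801 ] 13.298733906223525
[22.70676497 66.36477913]
```

>>> {"method": "move_arm", "body": {
  "series": "1 9 30 0 0 0;1 9 55 0 0 0;1 9 68 0 0 0;1 9 68 0 0 0;1 9 68 0 0 0"
}}

```text
time: 18.02
position: [0.58, 0.0838, 0.0838]
tool_rot: [-0.115, 0.993, 0.0, -0.0]
ft_force: [-0.2, -0.1, -1.5]
grip_width: 0.044
grip_force: 40.0
```

>>> {"method": "move_arm", "body": {
  "series": "0 0 2 0 0 0;0 0 4 0 0 0;0 0 6 0 0 0;0 0 8 0 0 0;0 0 10 0 0 0;0 0 10 0 0 0;0 0 10 0 0 0"
}}

```text
time: 18.6
position: [0.5798, 0.0849, 0.0739]
tool_rot: [-0.116, 0.993, 0.0, -0.0]
ft_force: [-0.3, 0.0, -1.7]
grip_width: 0.0432
grip_force: 40.0
```

Run:
```python
from h import *
st(); print(vinv(robot.get_obs()['position']))
```

```text
t 18.6 pos [0.5798 0.0849 0.0739] yaw 13.31 tilt [-0. -0.] F [-0.3  0.  -1.7] w 0.0432 gf 40.0 q6 -1.85
[22.49937402 77.69254657]
```

>>> {"method": "move_arm", "body": {
  "series": "0 0 1 0 0 0;0 0 2 0 0 0;0 0 3 0 0 0;0 0 3 0 0 0"
}}

```text
time: 18.93
position: [0.58, 0.0849, 0.0731]
tool_rot: [-0.116, 0.993, -0.0, 0.0]
ft_force: [-4.1, -0.3, 12.0]
grip_width: 0.0436
grip_force: 40.0
```

Run:
```python
from h import *
st(); print(vinv(robot.get_obs()['position']))
```

```text
t 18.9 pos [0.58   0.0849 0.0731] yaw 13.32 tilt [ 0.001 -0.   ] F [-4.1 -0.3 12. ] w 0.0436 gf 40.0 q6 -1.85
[22.66216087 77.67400364]
```

>>> {"method": "move_arm", "body": {
  "series": "0 0 -1 0 0 0;-2 0 -1 0 0 0;-3 0 -1 0 0 0;-4 0 -1 0 0 0;-5 0 -1 0 0 0;-5 0 -1 0 0 0"
}}

```text
time: 19.43
position: [0.5805, 0.0851, 0.0734]
tool_rot: [-0.116, 0.993, -0.0, -0.005]
ft_force: [-10.8, -4.3, 16.2]
grip_width: 0.0437
grip_force: 40.0
```

Run:
```python
from h import *
st(); print(vinv(robot.get_obs()['position']))
```

```text
t 19.4 pos [0.5805 0.0851 0.0734] yaw 13.37 tilt [-0.01  -0.002] F [-10.8  -4.3  16.2] w 0.0437 gf 40.0 q6 -1.85
[23.25012275 77.66263068]
```

>>> {"method": "move_arm", "body": {
  "series": "0 0 -1 0 0 0;0 0 -2 0 0 0;0 0 -2 0 0 0;0 0 -2 0 0 0"
}}

```text
time: 19.77
position: [0.582, 0.0856, 0.0734]
tool_rot: [-0.116, 0.993, 0.0, -0.003]
ft_force: [-6.1, -2.8, 2.6]
grip_width: 0.0439
grip_force: 40.0
```

Run:
```python
from h import *
st(); print(vinv(robot.get_obs()['position']))
```

```text
t 19.8 pos [0.582  0.0856 0.0734] yaw 13.31 tilt [-0.007 -0.001] F [-6.1 -2.8  2.6] w 0.0439 gf 40.0 q6 -1.85
[24.76695151 77.80839847]
```

>>> {"method": "move_arm", "body": {
  "series": "-1 0 0 0 0 0;-2 0 0 0 0 0;-3 0 0 0 0 0;-4 0 0 0 0 0;-4 0 0 0 0 0;-4 0 0 0 0 0"
}}

```text
time: 20.27
position: [0.5823, 0.0857, 0.0735]
tool_rot: [-0.116, 0.993, -0.0, -0.007]
ft_force: [-11.6, -6.2, 9.0]
grip_width: 0.0437
grip_force: 39.9
```

Run:
```python
from h import *
st(); print(vinv(robot.get_obs()['position']))
```

```text
t 20.3 pos [0.5823 0.0857 0.0735] yaw 13.32 tilt [-0.015 -0.002] F [-11.6  -6.2   9. ] w 0.0437 gf 39.9 q6 -1.84
[25.06712599 77.8483311 ]
```

>>> {"method": "move_arm", "body": {
  "series": "3 0 0 0 0 0;6 0 0 0 0 0;6 0 0 0 0 0"
}}

```text
time: 20.52
position: [0.5819, 0.0855, 0.0735]
tool_rot: [-0.116, 0.993, 0.0, -0.001]
ft_force: [-3.6, -0.6, -0.5]
grip_width: 0.0437
grip_force: 40.0
```

>>> {"method": "move_arm", "body": {
  "series": "0 0 0 0 0 0;0 0 0 0 0 0;0 0 0 0 0 0;0 0 0 0 0 0",
  "jaw": 0.65
}}

```text
time: 20.85
position: [0.5841, 0.0857, 0.0743]
tool_rot: [-0.116, 0.993, -0.0, 0.001]
ft_force: [-0.2, 0.6, -0.4]
grip_width: 0.0552
grip_force: 0.0
```

>>> {"method": "move_arm", "body": {
  "series": "0 0 -20 0 0 0;0 0 -60 0 0 0;0 0 -100 0 0 0;0 0 -130 0 0 0;0 0 -130 0 0 0"
}}

```text
time: 21.27
position: [0.5878, 0.0856, 0.2113]
tool_rot: [-0.116, 0.993, -0.001, 0.008]
ft_force: [0.7, -0.6, -0.1]
grip_width: 0.0566
grip_force: 0.0
```

Run:
```python
from h import *
w=robot.camera('wrist'); save(w,'w8.png'); st()
b=robot.camera('top');save(b,'t8.png')
for p in (w,b): 
  for d in robot.tip_of(p,'block1'): print(np.round(d['xyz'],3),round(d['p'],2),proj(p,d['xyz']).astype(int),vinv(d['xyz']))
print(rel([.435,-.414,.2]))
```

```text
t 21.3 pos [0.586  0.0856 0.2084] yaw 13.32 tilt [ 0.011 -0.   ] F [-0.4  0.1 -0.3] w 0.0567 gf 0.0 q6 -1.85
[ 0.447 -0.303 -0.003] 0.85 [458 289] [-195.93064752 -269.49926703]
[ 0.442 -0.414  0.003] 0.56 [509 291] [-226.69597184 -376.1832153 ]
[0.605 0.009 0.025] 0.5 [319 220] [29.87017839 -2.37666031]
[0.588 0.087 0.032] 0.43 [284 228] [30.55871456 77.91814599]
[ 258.16832912 -452.37777487    3.31785774]
```

>>> {"method": "move_arm", "body": {
  "series": "162 -284 0 0 0 12;162 -284 0 0 0 12;162 -284 0 0 0 12;162 -284 0 0 0 12;162 -284 0 0 0 12;162 -284 0 0 0 12;162 -284 0 0 0 12;162 -284 0 0 0 12"
}}

```text
time: 22.13
position: [0.4887, -0.23, 0.2021]
tool_rot: [-0.011, 1.0, 0.001, -0.002]
ft_force: [0.5, 0.1, -0.0]
grip_width: 0.0563
grip_force: 0.0
```

Run:
```python
from h import *
st(); print(rel([.437,-.414,.2]))
```

```text
t 22.1 pos [ 0.4887 -0.23    0.2021] yaw 1.24 tilt [-0.003  0.002] F [ 0.5  0.1 -0. ] w 0.0563 gf 0.0 q6 -2.24
[  55.65486044 -182.79921868    1.88080796]
```

>>> {"method": "move_arm", "body": {
  "series": "54 -180 0 0 0 0;54 -180 0 0 0 0;54 -180 0 0 0 0;54 -180 0 0 0 0;54 -180 0 0 0 0;54 -180 0 0 0 0;54 -180 0 0 0 0;54 -180 0 0 0 0",
  "jaw": 0.7
}}

```text
time: 22.8
position: [0.4399, -0.4078, 0.2022]
tool_rot: [-0.011, 1.0, 0.002, -0.001]
ft_force: [0.8, 0.0, -0.1]
grip_width: 0.0608
grip_force: 0.0
```

Run:
```python
from h import *
w=robot.camera('wrist'); save(w,'w9.png'); st()
for d in robot.tip_of(w,'block1'): print(np.round(d['xyz'],3),round(d['p'],2),proj(w,d['xyz']).astype(int))
print(rel([.437,-.415,.042]))
```

```text
t 22.9 pos [ 0.4403 -0.4073  0.2026] yaw 1.35 tilt [-0.002  0.003] F [ 0.4 -0.1 -0.1] w 0.0609 gf 0.0 q6 -2.53
[ 0.448 -0.3    0.002] 0.97 [428 230]
[ 0.443 -0.415  0.003] 0.67 [310 223]
[  3.5835162   -8.06485438 160.98904396]
```

View pics/w9.png

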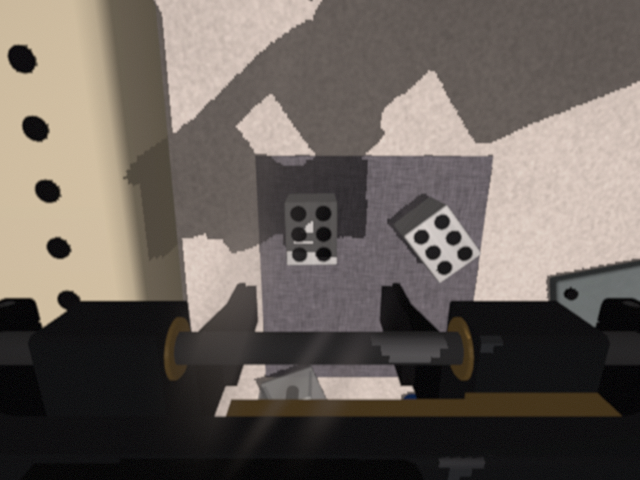

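Block C is at (312,229), 8 px left of the finger middle and square to the fingers. Block A is still clear of them at (440,240).

>>> {"method": "move_arm", "body": {
  "series": "2 -7.5 40 0 0 0;2 -7.5 80 0 0 0;2 -7.5 120 0 0 0;2 -7.5 150 0 0 0;2 -7.5 160 0 0 0;2 -7.5 160 0 0 0"
}}

```text
time: 23.4
position: [0.438, -0.4139, 0.0413]
tool_rot: [-0.012, 1.0, 0.003, -0.002]
ft_force: [0.1, -0.6, 0.9]
grip_width: 0.0607
grip_force: 0.0
```

>>> {"method": "move_arm", "body": {
  "series": "0 0 0 0 0 0;0 0 0 0 0 0;0 0 0 0 0 0;0 0 0 0 0 0;0 0 0 0 0 0;0 0 0 0 0 0",
  "jaw": 0
}}

```text
time: 23.9
position: [0.4395, -0.4168, 0.0461]
tool_rot: [-0.011, 1.0, -0.001, 0.001]
ft_force: [1.2, 3.7, 7.1]
grip_width: 0.0436
grip_force: 40.0
```

>>> {"method": "move_arm", "body": {
  "series": "0 0 -30 0 0 0;0 0 -70 0 0 0;0 0 -110 0 0 0;0 0 -145 0 0 0;0 0 -145 0 0 0;0 0 -145 0 0 0"
}}

```text
time: 24.4
position: [0.4396, -0.4184, 0.192]
tool_rot: [-0.011, 1.0, -0.003, 0.002]
ft_force: [-0.6, -0.4, -4.0]
grip_width: 0.0437
grip_force: 40.0
```

Run:
```python
from h import *
st(); print(rel(vw(21,0,.19)))
```

```text
t 24.4 pos [ 0.4396 -0.4184  0.192 ] yaw 1.30 tilt [ 0.004 -0.006] F [-0.6 -0.4 -4. ] w 0.0437 gf 40.0 q6 -2.54
[-1.66327900e+02  4.23671493e+02  5.50351110e-02]
```

>>> {"method": "move_arm", "body": {
  "series": "-122 310 0 0 0 -12;-122 310 0 0 0 -12;-122 310 0 0 0 -12;-122 310 0 0 0 -12;-122 310 0 0 0 -12;-122 310 0 0 0 -12;-122 310 0 0 0 -12;-122 310 0 0 0 -12"
}}

```text
time: 25.07
position: [0.5524, -0.1018, 0.1868]
tool_rot: [-0.116, 0.993, 0.001, -0.002]
ft_force: [0.4, -0.3, -2.8]
grip_width: 0.044
grip_force: 40.0
```

Run:
```python
from h import *
st(); print(rel(vw(22,0,.15)))
```

```text
t 25.1 pos [ 0.5524 -0.1018  0.1868] yaw 13.28 tilt [-0.004  0.001] F [ 0.4 -0.3 -2.8] w 0.0440 gf 40.0 q6 -2.18
[-69.20654785  97.65534991  36.78995265]
```

>>> {"method": "move_arm", "body": {
  "series": "-25 35 0 0 0 0;-50 70 10 0 0 0;-69 96 30 0 0 0;-69 96 37 0 0 0;-69 96 37 0 0 0;-69 96 37 0 0 0;-69 96 37 0 0 0"
}}

```text
time: 25.65
position: [0.598, 0.0041, 0.1513]
tool_rot: [-0.115, 0.993, 0.0, -0.001]
ft_force: [-0.5, 0.2, -2.7]
grip_width: 0.0436
grip_force: 40.0
```

Run:
```python
from h import *
st(); print(rel(vw(22,0,.084)))
```

```text
t 25.6 pos [0.598  0.0041 0.1513] yaw 13.24 tilt [-0.002 -0.   ] F [-0.5  0.2 -2.7] w 0.0436 gf 40.0 q6 -1.98
[-0.48825824  5.15756099 67.28889935]
```

>>> {"method": "move_arm", "body": {
  "series": "0 4 30 0 0 0;0 4 55 0 0 0;0 4 68 0 0 0;0 4 72 0 0 0;0 4 75 0 0 0;0 4 77 0 0 0;0 4 78 0 0 0;0 4 79 0 0 0"
}}

```text
time: 26.32
position: [0.5988, 0.0085, 0.0741]
tool_rot: [-0.116, 0.993, -0.0, 0.001]
ft_force: [0.8, 0.7, -2.6]
grip_width: 0.0437
grip_force: 40.0
```

>>> {"method": "move_arm", "body": {
  "series": "-1 0 0 0 0 0;-2 0 0 0 0 0;-3 0 0 0 0 0;-4 0 0 0 0 0;-5 0 0 0 0 0;-5 0 0 0 0 0"
}}

```text
time: 26.82
position: [0.6032, 0.0103, 0.0731]
tool_rot: [-0.116, 0.993, -0.0, 0.0]
ft_force: [0.0, 0.1, -1.7]
grip_width: 0.0433
grip_force: 40.0
```

Run:
```python
from h import *
st(); print(vinv(robot.get_obs()['position']))
```

```text
t 26.8 pos [0.6032 0.0103 0.0731] yaw 13.32 tilt [ 0.001 -0.   ] F [ 0.   0.1 -1.7] w 0.0433 gf 40.0 q6 -1.97
[28.06416596 -0.28262282]
```

>>> {"method": "move_arm", "body": {
  "series": "0 0 1 0 0 0;0 0 1 0 0 0;-1 0 1 0 0 0;-2 0 1 0 0 0;-3 0 1 0 0 0;-4 0 1 0 0 0;-5 0 1 0 0 0;-5 0 1 0 0 0"
}}

```text
time: 27.48
position: [0.6037, 0.0105, 0.0733]
tool_rot: [-0.117, 0.993, -0.0, -0.004]
ft_force: [-8.7, -3.7, 12.9]
grip_width: 0.0439
grip_force: 40.0
```

Run:
```python
from h import *
st(); print(vinv(robot.get_obs()['position']))
```

```text
t 27.5 pos [0.6037 0.0105 0.0733] yaw 13.38 tilt [-0.009 -0.002] F [-8.7 -3.7 12.9] w 0.0439 gf 40.0 q6 -1.97
[28.64091254 -0.28661102]
```

>>> {"method": "move_arm", "body": {
  "series": "-1 0 -1 0 0 0;-2 0 -1.5 0 0 0;-3 0 -1.5 0 0 0;-3 0 -1.5 0 0 0;-3 0 -1.5 0 0 0"
}}

```text
time: 27.9
position: [0.6055, 0.0111, 0.0734]
tool_rot: [-0.116, 0.993, 0.0, -0.006]
ft_force: [-9.4, -4.7, 5.9]
grip_width: 0.0435
grip_force: 40.0
```

Run:
```python
from h import *
st(); print(vinv(robot.get_obs()['position']))
```

```text
t 27.9 pos [0.6055 0.0111 0.0734] yaw 13.33 tilt [-0.011 -0.001] F [-9.4 -4.7  5.9] w 0.0435 gf 40.0 q6 -1.97
[30.47772339 -0.09311605]
```

>>> {"method": "move_arm", "body": {
  "series": "3 0 0 0 0 0;6 0 0 0 0 0;6 0 0 0 0 0"
}}

```text
time: 28.15
position: [0.6042, 0.0106, 0.0732]
tool_rot: [-0.116, 0.993, 0.0, -0.0]
ft_force: [-0.1, -0.9, -3.0]
grip_width: 0.0437
grip_force: 40.0
```

>>> {"method": "move_arm", "body": {
  "series": "0 0 0 0 0 0;0 0 0 0 0 0;0 0 0 0 0 0;0 0 0 0 0 0",
  "jaw": 0.65
}}

```text
time: 28.48
position: [0.6054, 0.0107, 0.0738]
tool_rot: [-0.116, 0.993, -0.0, 0.001]
ft_force: [-0.6, -0.6, -1.0]
grip_width: 0.0556
grip_force: 0.0
```

>>> {"method": "move_arm", "body": {
  "series": "0 0 -20 0 0 0;0 0 -60 0 0 0;0 0 -100 0 0 0;0 0 -130 0 0 0;0 0 -130 0 0 0;0 0 -130 0 0 0"
}}

```text
time: 28.98
position: [0.6063, 0.0105, 0.2062]
tool_rot: [-0.116, 0.993, -0.001, 0.003]
ft_force: [0.2, 0.5, -0.5]
grip_width: 0.0567
grip_force: 0.0
```

>>> {"method": "move_arm", "body": {
  "series": "0 0 0 0 0 55;0 0 0 0 0 55;0 0 0 0 0 55;0 0 0 0 0 55;0 0 0 0 0 55;0 0 0 0 0 55;0 0 0 0 0 55;0 0 0 0 0 55"
}}

```text
time: 29.65
position: [0.6035, 0.0109, 0.2014]
tool_rot: [0.359, 0.934, -0.0, -0.002]
ft_force: [0.7, -0.9, 0.5]
grip_width: 0.0563
grip_force: 0.0
```

>>> {"method": "move_arm", "body": {
  "series": "0 0 0 0 0 55;0 0 0 0 0 55;0 0 0 0 0 55;0 0 0 0 0 55;0 0 0 0 0 55;0 0 0 0 0 55;0 0 0 0 0 55;0 0 0 0 0 55"
}}

```text
time: 30.32
position: [0.6035, 0.0109, 0.2014]
tool_rot: [0.749, 0.663, -0.001, -0.002]
ft_force: [-0.2, 0.7, 0.4]
grip_width: 0.0564
grip_force: 0.0
```

>>> {"method": "move_arm", "body": {
  "series": "0 0 0 0 0 42;0 0 0 0 0 42;0 0 0 0 0 42;0 0 0 0 0 42;0 0 0 0 0 42;0 0 0 0 0 42;0 0 0 0 0 42"
}}

```text
time: 30.9
position: [0.6036, 0.0108, 0.2016]
tool_rot: [0.936, 0.352, -0.002, -0.001]
ft_force: [-0.1, 0.6, -0.1]
grip_width: 0.0567
grip_force: 0.0
```

Run:
```python
from h import *
st(); b=robot.camera('top');save(b,'t9.png')
for d in robot.tip_of(b,'block1'): print(np.round(d['xyz'],3),round(d['p'],2),proj(b,d['xyz']).astype(int),vinv(d['xyz']))
print(rel([.4465,-.302,.2]))
```

```text
t 30.9 pos [0.6036 0.0108 0.2016] yaw -138.80 tilt [-0.004  0.001] F [-0.1  0.6 -0.1] w 0.0567 gf 0.0 q6 0.68
[ 0.446 -0.302 -0.006] 0.94 [457 290] [-196.45616363 -268.24474209]
[-325.02824412  130.2298515     2.33228275]
```

>>> {"method": "move_arm", "body": {
  "series": "-305 122 0 0 0 0;-305 122 0 0 0 0;-305 122 0 0 0 0;-305 122 0 0 0 0;-305 122 0 0 0 0;-305 122 0 0 0 0;-305 122 0 0 0 0;-305 122 0 0 0 0",
  "jaw": 0.7
}}

```text
time: 31.67
position: [0.4545, -0.2842, 0.2031]
tool_rot: [0.935, 0.354, -0.0, -0.0]
ft_force: [0.5, 0.8, 0.4]
grip_width: 0.0612
grip_force: 0.0
```

>>> {"method": "move_arm", "body": {
  "series": "-20 8 0 0 0 0;-20 8 0 0 0 0;-20 8 0 0 0 0;-20 8 0 0 0 0"
}}

```text
time: 32.0
position: [0.4462, -0.3006, 0.203]
tool_rot: [0.936, 0.353, -0.0, -0.001]
ft_force: [0.6, 0.3, -0.2]
grip_width: 0.0609
grip_force: 0.0
```

Run:
```python
from h import *
w=robot.camera('wrist'); save(w,'w10.png'); st()
for d in robot.tip_of(w,'block1'): print(np.round(d['xyz'],3),round(d['p'],2),proj(w,d['xyz']).astype(int))
print(rel([.4465,-.302,.042]))
```

```text
t 32.0 pos [ 0.4464 -0.3002  0.2031] yaw -138.59 tilt [-0.001  0.001] F [ 0.2  0.4 -0.3] w 0.0607 gf 0.0 q6 0.05
[ 0.447 -0.297 -0.002] 0.63 [315 216]
[ -1.44224358   1.54711615 161.23648617]
```

View pics/w10.png

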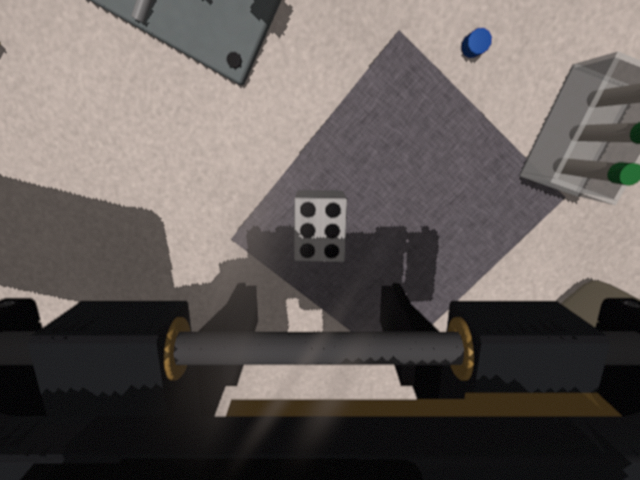

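Block A is at (321,229), centred and square to the fingers. Descend and grip.

>>> {"method": "move_arm", "body": {
  "series": "0 0 40 0 0 0;0 0 80 0 0 0;0 0 120 0 0 0;0 0 150 0 0 0;0 0 161 0 0 0;0 0 161 0 0 0"
}}

```text
time: 32.6
position: [0.4455, -0.2991, 0.04]
tool_rot: [0.935, 0.354, -0.001, -0.003]
ft_force: [-0.4, 0.4, 0.5]
grip_width: 0.0612
grip_force: 0.0
```

>>> {"method": "move_arm", "body": {
  "series": "0 0 0 0 0 0;0 0 0 0 0 0;0 0 0 0 0 0;0 0 0 0 0 0;0 0 0 0 0 0;0 0 0 0 0 0",
  "jaw": 0
}}

```text
time: 33.1
position: [0.4467, -0.3016, 0.0444]
tool_rot: [0.936, 0.353, 0.001, 0.001]
ft_force: [-0.9, 2.3, 6.9]
grip_width: 0.0437
grip_force: 39.9
```

>>> {"method": "move_arm", "body": {
  "series": "0 0 -30 0 0 0;0 0 -70 0 0 0;0 0 -110 0 0 0;0 0 -145 0 0 0;0 0 -145 0 0 0;0 0 -145 0 0 0"
}}

```text
time: 33.6
position: [0.4472, -0.3025, 0.1901]
tool_rot: [0.936, 0.353, 0.001, 0.003]
ft_force: [-0.5, 0.7, -4.0]
grip_width: 0.0439
grip_force: 39.9
```

Run:
```python
from h import *
st(); print(rel(vw(23,-78,.19)))
```

```text
t 33.6 pos [ 0.4472 -0.3025  0.1901] yaw -138.70 tilt [ 0.004 -0.005] F [-0.5  0.7 -4. ] w 0.0439 gf 39.9 q6 0.05
[ 2.82657947e+02 -6.58105872e+01 -2.65481391e-01]
```

>>> {"method": "move_arm", "body": {
  "series": "283 -66 0 0 0 28;283 -66 0 0 0 28;283 -66 0 0 0 28;283 -66 0 0 0 28;283 -66 0 0 0 28;283 -66 0 0 0 28;283 -66 0 0 0 28;283 -66 0 0 0 28"
}}

```text
time: 34.27
position: [0.6165, -0.0598, 0.1849]
tool_rot: [0.993, 0.118, -0.001, -0.002]
ft_force: [0.2, 0.1, -2.4]
grip_width: 0.0436
grip_force: 39.9
```

>>> {"method": "move_arm", "body": {
  "series": "0 0 20 0 0 0;0 0 38 0 0 0;0 0 38 0 0 0;0 0 38 0 0 0"
}}

```text
time: 34.6
position: [0.6129, -0.0646, 0.1465]
tool_rot: [0.993, 0.116, -0.003, -0.001]
ft_force: [-0.2, -0.5, -2.9]
grip_width: 0.044
grip_force: 39.9
```

Run:
```python
from h import *
st(); print(vinv(robot.get_obs()['position']),rel(vw(23,-77,.0725)))
```

```text
t 34.6 pos [ 0.6129 -0.0646  0.1465] yaw -166.70 tilt [-0.007  0.002] F [-0.2 -0.5 -2.9] w 0.0440 gf 39.9 q6 1.05
[ 20.27518088 -75.42468608] [ 3.20555761  1.83772919 74.00759293]
```

>>> {"method": "move_arm", "body": {
  "series": "2 1 30 0 0 0;2 1 55 0 0 0;2 1 67 0 0 0;2 1 70 0 0 0;2 1 72 0 0 0;2 1 73 0 0 0;2 1 74 0 0 0;2 1 74 0 0 0"
}}

```text
time: 35.27
position: [0.6183, -0.0659, 0.0767]
tool_rot: [0.993, 0.116, 0.001, 0.0]
ft_force: [-0.5, -0.4, -2.6]
grip_width: 0.0435
grip_force: 39.9
```

>>> {"method": "move_arm", "body": {
  "series": "1 0 0.5 0 0 0;2 0 1 0 0 0;3 0 1 0 0 0;4 0 1 0 0 0;5 0 1 0 0 0;6 0 1 0 0 0;6 0 1 0 0 0"
}}

```text
time: 35.85
position: [0.6213, -0.0646, 0.0743]
tool_rot: [0.993, 0.116, -0.003, -0.0]
ft_force: [-4.6, -2.1, 0.7]
grip_width: 0.0436
grip_force: 39.9
```

Run:
```python
from h import *
st(); print(vinv(robot.get_obs()['position']))
```

```text
t 35.9 pos [ 0.6213 -0.0646  0.0743] yaw -166.64 tilt [-0.005 -0.   ] F [-4.6 -2.1  0.7] w 0.0436 gf 39.9 q6 1.06
[ 28.48554888 -77.31830035]
```

>>> {"method": "move_arm", "body": {
  "series": "-1 0 1 0 0 0;-1 0 2 0 0 0;-1 0 3 0 0 0;-1 0 3 0 0 0"
}}

```text
time: 36.18
position: [0.6212, -0.0644, 0.0715]
tool_rot: [0.993, 0.116, -0.001, -0.0]
ft_force: [-5.2, -1.2, 2.5]
grip_width: 0.0438
grip_force: 39.9
```

Run:
```python
from h import *
st(); print(vinv(robot.get_obs()['position']))
```

```text
t 36.2 pos [ 0.6212 -0.0644  0.0715] yaw -166.67 tilt [-0.003  0.   ] F [-5.2 -1.2  2.5] w 0.0438 gf 39.9 q6 1.06
[ 28.41493879 -77.19524691]
```

>>> {"method": "move_arm", "body": {
  "series": "0 0 0 0 0 0;0 0 0 0 0 0;0 0 0 0 0 0;0 0 0 0 0 0",
  "jaw": 0.65
}}

```text
time: 36.52
position: [0.6238, -0.0646, 0.072]
tool_rot: [0.993, 0.116, 0.001, 0.0]
ft_force: [0.0, 1.0, 0.9]
grip_width: 0.0554
grip_force: 0.0
```

>>> {"method": "move_arm", "body": {
  "series": "0 0 -20 0 0 0;0 0 -50 0 0 0;0 0 -65 0 0 0;-10 0 -65 0 0 0;-30 0 -65 0 0 0;-40 0 -65 0 0 0;-40 0 -65 0 0 0;-40 0 -65 0 0 0"
}}

```text
time: 37.18
position: [0.5838, -0.0738, 0.1366]
tool_rot: [0.993, 0.115, 0.0, 0.0]
ft_force: [0.4, -0.2, 0.2]
grip_width: 0.0565
grip_force: 0.0
```

>>> {"method": "move_arm", "body": {
  "series": "0 0 0 0 0 0;0 0 0 0 0 0;0 0 0 0 0 0;0 0 0 0 0 0;0 0 0 0 0 0;0 0 0 0 0 0",
  "jaw": 0,
  "newtons": 20
}}

```text
time: 37.68
position: [0.5836, -0.0736, 0.1364]
tool_rot: [0.993, 0.116, 0.0, -0.0]
ft_force: [-1.2, -0.4, -0.2]
grip_width: 0.0245
grip_force: 0.0
```

Run:
```python
from h import *
st(); o=robot.get_obs(); print(vinv(o['position']))
b=robot.camera('top');a=robot.camera('scene')
for p in (b,a):
  for t in ('block1','jaw_back','fixed_jaw'):
    for d in robot.tip_of(p,t): print(t,np.round(d['xyz'],3),round(d['p'],2),vinv(d['xyz']).round(1))
print(rel(vw(-12,-77,.062)))
```

```text
t 37.7 pos [ 0.5836 -0.0736  0.1364] yaw -166.69 tilt [-0.  0.] F [-1.2 -0.4 -0.2] w 0.0245 gf 0.0 q6 1.02
[-10.2642859  -77.48840629]
block1 [0.606 0.009 0.03 ] 0.61 [30.1 -1.8]
block1 [0.588 0.084 0.034] 0.61 [30.7 75. ]
fixed_jaw [0.635 0.02  0.048] 0.8 [61.5  1.5]
fixed_jaw [ 0.733  0.214 -0.002] 0.15 [200.9 167.8]
block1 [0.582 0.088 0.025] 0.93 [25.  80.4]
block1 [ 0.623 -0.065  0.024] 0.74 [ 30.1 -78.1]
block1 [0.604 0.011 0.028] 0.56 [29.4 -0.2]
jaw_back [ 0.501 -0.019  0.037] 0.94 [-78.4  -5.3]
fixed_jaw [0.634 0.016 0.047] 0.58 [59.9 -1.5]
[-1.56975342 -0.53585766 74.5105497 ]
```

>>> {"method": "move_arm", "body": {
  "series": "-2 0 10 0 0 0;-2 0 20 0 0 0;-2 0 30 0 0 0;-2 0 38 0 0 0;-2 0 38 0 0 0;-2 0 38 0 0 0;-2 0 45 0 0 0;-2 0 50 0 0 0"
}}

```text
time: 38.75
position: [0.5819, -0.0743, 0.0864]
tool_rot: [0.993, 0.116, 0.001, 0.0]
ft_force: [-0.1, 0.3, -0.1]
grip_width: 0.0008
grip_force: 0.0
```

Run:
```python
from h import *
st(); o=robot.get_obs(); print(vinv(o['position']))
w=robot.camera('wrist');save(w,'w11.png')
```

```text
t 38.8 pos [ 0.5819 -0.0743  0.0864] yaw -166.69 tilt [ 0.001 -0.   ] F [-0.1  0.3 -0.1] w 0.0008 gf 0.0 q6 1.02
[-12.04105495 -77.73841812]
```

View pics/w11.png

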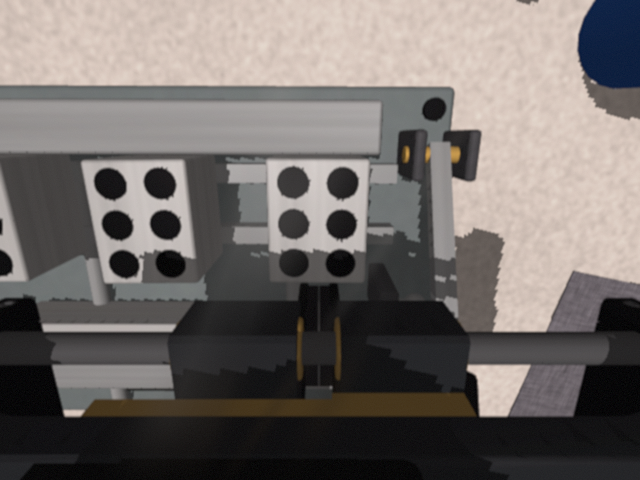

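The wrist view shows block A at (318,220) square to the jaw and block C at (143,220), perhaps turned slightly. The closed fingers are just behind A, so I'll push each block home from behind.

>>> {"method": "move_arm", "body": {
  "series": "0 0 6 0 0 0;0 0 12 0 0 0;0 0 18 0 0 0;0 0 23 0 0 0;0 0 23 0 0 0"
}}

```text
time: 39.22
position: [0.5807, -0.0739, 0.0622]
tool_rot: [0.993, 0.116, -0.001, -0.0]
ft_force: [0.0, -0.6, -0.1]
grip_width: 0.0006
grip_force: 0.0
```

>>> {"method": "move_arm", "body": {
  "series": "2 0 0 0 0 0;4 0 0 0 0 0;6 0 0 0 0 0;8 0 0 0 0 0;9 0 0 0 0 0;10 0 0 0 0 0;10 0 0 0 0 0"
}}

```text
time: 39.8
position: [0.5855, -0.0732, 0.0635]
tool_rot: [0.993, 0.117, -0.007, -0.0]
ft_force: [-12.2, -8.2, 7.8]
grip_width: 0.0002
grip_force: 7.2
```

Run:
```python
from h import *
st(); o=robot.get_obs(); print(vinv(o['position']))
```

```text
t 39.8 pos [ 0.5855 -0.0732  0.0635] yaw -166.58 tilt [-0.013 -0.001] F [-12.2  -8.2   7.8] w 0.0002 gf 7.2 q6 1.03
[ -8.37917041 -77.50881837]
```

>>> {"method": "move_arm", "body": {
  "series": "-5 0 0 0 0 0;-10 0 0 0 0 0;-10 0 -20 0 0 0;-10 0 -45 0 0 0;-10 -40 -45 0 0 0;-10 -77 -45 0 0 0;-10 -77 -45 0 0 0;-10 -77 -45 0 0 0"
}}

```text
time: 40.47
position: [0.5636, 0.0028, 0.1089]
tool_rot: [0.993, 0.118, 0.0, 0.0]
ft_force: [0.4, 0.3, 0.6]
grip_width: 0.0003
grip_force: 0.0
```

Run:
```python
from h import *
st(); o=robot.get_obs(); print(vinv(o['position']))
```

```text
t 40.5 pos [0.5636 0.0028 0.1089] yaw -166.49 tilt [0.001 0.   ] F [0.4 0.3 0.6] w 0.0003 gf 0.0 q6 1.14
[-12.18356011   1.50919038]
```

>>> {"method": "move_arm", "body": {
  "series": "0 1 15 0 0 0;0 1 30 0 0 0;0 1 40 0 0 0;0 1 46 0 0 0;0 1 46 0 0 0"
}}

```text
time: 40.88
position: [0.5636, -0.0008, 0.0611]
tool_rot: [0.993, 0.115, -0.001, -0.0]
ft_force: [0.4, -0.6, 0.5]
grip_width: 0.0003
grip_force: 0.0
```

>>> {"method": "move_arm", "body": {
  "series": "2 0 0 0 0 0;4 0 0 0 0 0;6 0 0 0 0 0;8 0 0 0 0 0;9 0 0 0 0 0;10 0 0 0 0 0;10 0 0 0 0 0"
}}

```text
time: 41.47
position: [0.5682, 0.001, 0.0628]
tool_rot: [0.993, 0.117, -0.006, -0.0]
ft_force: [-12.0, -8.4, 7.9]
grip_width: 0.0005
grip_force: 6.5
```

Run:
```python
from h import *
st(); o=robot.get_obs(); print(vinv(o['position']))
```

```text
t 41.5 pos [0.5682 0.001  0.0628] yaw -166.59 tilt [-0.013 -0.001] F [-12.   -8.4   7.9] w 0.0005 gf 6.5 q6 1.15
[-8.10237407 -1.34559784]
```

>>> {"method": "move_arm", "body": {
  "series": "-5 0 0 0 0 0;-10 0 0 0 0 0;-10 0 -20 0 0 0;-10 0 -45 0 0 0;-10 -40 -45 0 0 0;-10 -77 -45 0 0 0;-10 -77 -45 0 0 0;-10 -77 -45 0 0 0"
}}

```text
time: 42.13
position: [0.5463, 0.0767, 0.1082]
tool_rot: [0.993, 0.118, 0.001, 0.0]
ft_force: [0.3, -1.0, -0.2]
grip_width: 0.0007
grip_force: 0.0
```

Run:
```python
from h import *
st(); o=robot.get_obs(); print(vinv(o['position']))
```

```text
t 42.1 pos [0.5463 0.0767 0.1082] yaw -166.48 tilt [0.002 0.   ] F [ 0.3 -1.  -0.2] w 0.0007 gf 0.0 q6 1.27
[-11.99119843  77.35740252]
```

>>> {"method": "move_arm", "body": {
  "series": "0 0 15 0 0 0;0 0 30 0 0 0;0 0 40 0 0 0;0 0 46 0 0 0;0 0 46 0 0 0"
}}

```text
time: 42.55
position: [0.546, 0.0741, 0.0602]
tool_rot: [0.993, 0.115, -0.001, -0.0]
ft_force: [-0.1, -0.1, -0.2]
grip_width: 0.0003
grip_force: 0.0
```

>>> {"method": "move_arm", "body": {
  "series": "2 0 0 0 0 0;4 0 0 0 0 0;6 0 0 0 0 0;8 0 0 0 0 0;9 0 0 0 0 0;10 0 0 0 0 0;10 0 0 0 0 0"
}}

```text
time: 43.13
position: [0.5507, 0.0757, 0.0619]
tool_rot: [0.993, 0.117, -0.006, 0.0]
ft_force: [-10.5, -7.1, 7.3]
grip_width: 0.0007
grip_force: 5.9
```

Run:
```python
from h import *
st(); o=robot.get_obs(); print(vinv(o['position']))
```

```text
t 43.1 pos [0.5507 0.0757 0.0619] yaw -166.60 tilt [-0.012 -0.002] F [-10.5  -7.1   7.3] w 0.0007 gf 5.9 q6 1.28
[-7.91604161 75.43569273]
```

>>> {"method": "move_arm", "body": {
  "series": "-5 0 0 0 0 0;-10 0 0 0 0 0;-10 0 -20 0 0 0;-10 0 -55 0 0 0;-10 0 -55 0 0 0;-10 0 -55 0 0 0"
}}

```text
time: 43.63
position: [0.5487, 0.0748, 0.1188]
tool_rot: [0.993, 0.116, 0.004, 0.001]
ft_force: [0.4, -0.9, -1.1]
grip_width: 0.0003
grip_force: 0.0
```

Run:
```python
from h import *
st(); o=robot.get_obs(); print(vinv(o['position']))
b=robot.camera('top');a=robot.camera('scene');w=robot.camera('wrist'); save(w,'w12.png'); save(b,'t12.png')
for p in (b,a,w):
  for t in ('block1','jaw_back'):
    for d in robot.tip_of(p,t): print(t,np.round(d['xyz'],3),round(d['p'],2),vinv(d['xyz']).round(1))
print(rel(vw(-110,0,.12)))
```

```text
t 43.6 pos [0.5487 0.0748 0.1188] yaw -166.69 tilt [ 0.007 -0.   ] F [ 0.4 -0.9 -1.1] w 0.0003 gf 0.0 q6 1.27
[-10.06604919  74.98428752]
block1 [ 0.622 -0.062  0.024] 0.9 [ 29.8 -75.4]
block1 [0.606 0.01  0.031] 0.57 [31.1 -1.6]
jaw_back [ 0.498 -0.013  0.038] 0.88 [-79.2   0.7]
block1 [0.586 0.089 0.027] 0.87 [29.2 80.7]
block1 [0.607 0.011 0.025] 0.78 [32.4 -0.5]
block1 [ 0.62  -0.064  0.026] 0.58 [ 27.9 -76.2]
jaw_back [ 0.499 -0.017  0.038] 0.96 [-79.4  -2.7]
block1 [0.584 0.086 0.027] 0.95 [27.3 77.9]
block1 [0.607 0.013 0.032] 0.9 [32.   1.1]
block1 [ 0.625 -0.063  0.027] 0.84 [ 32.4 -77.1]
[-97.24034687  75.57122721  -4.10981989]
```

>>> {"method": "move_arm", "body": {
  "series": "-35 25 0 0 0 0;-70 50 0 0 0 0;-98 75 0 0 0 0;-98 75 0 0 0 0;-98 75 0 0 0 0;-98 75 30 0 0 0;-98 75 60 0 0 0;-98 75 70 0 0 0"
}}

```text
time: 44.75
position: [0.4681, -0.02, 0.044]
tool_rot: [0.993, 0.116, -0.001, -0.001]
ft_force: [-0.8, 0.4, 0.7]
grip_width: 0.0003
grip_force: 0.0
```

>>> {"method": "move_arm", "body": {
  "series": "0 0 4 0 0 0;0 0 4 0 0 0;0 0 4 0 0 0"
}}

```text
time: 45.0
position: [0.469, -0.0204, 0.0429]
tool_rot: [0.993, 0.116, 0.001, 0.0]
ft_force: [-0.2, 0.2, 0.2]
grip_width: 0.001
grip_force: 0.0
```

Run:
```python
from h import *
st(); o=robot.get_obs(); print(vinv(o['position']))
w=robot.camera('wrist'); save(w,'w13.png')
```

```text
t 45.0 pos [ 0.469  -0.0204  0.0429] yaw -166.64 tilt [ 0.001 -0.   ] F [-0.2  0.2  0.2] w 0.0010 gf 0.0 q6 1.06
[-109.59692689    0.66136944]
```

>>> {"method": "move_arm", "body": {
  "series": "6 0 -1 0 0 0;12 0 -1 0 0 0;18 0 -1 0 0 0;22 0 -1 0 0 0;26 0 -1 0 0 0;30 0 -1 0 0 0;34 0 -1 0 0 0;38 0 -1 0 0 0"
}}

```text
time: 45.72
position: [0.5035, -0.012, 0.0434]
tool_rot: [0.993, 0.116, -0.002, -0.0]
ft_force: [-5.3, -5.4, 4.0]
grip_width: 0.0005
grip_force: 3.4
```

Run:
```python
from h import *
st(); o=robot.get_obs(); print(vinv(o['position']))
```

```text
t 45.7 pos [ 0.5035 -0.012   0.0434] yaw -166.65 tilt [-0.005  0.   ] F [-5.3 -5.4  4. ] w 0.0005 gf 3.4 q6 1.09
[-74.04500994   0.88634347]
```

>>> {"method": "move_arm", "body": {
  "series": "4 0 0 0 0 0;8 0 0 0 0 0;12 0 0 0 0 0;15 0 0 0 0 0;18 0 0 0 0 0;20 0 0 0 0 0;22 0 0 0 0 0;22 0 0 0 0 0"
}}

```text
time: 46.38
position: [0.5259, -0.0067, 0.0433]
tool_rot: [0.993, 0.116, -0.001, -0.0]
ft_force: [-3.2, -1.7, 3.4]
grip_width: 0.0001
grip_force: 2.1
```

Run:
```python
from h import *
st(); o=robot.get_obs(); print(vinv(o['position']))
```

```text
t 46.4 pos [ 0.5259 -0.0067  0.0433] yaw -166.70 tilt [-0.002  0.   ] F [-3.2 -1.7  3.4] w 0.0001 gf 2.1 q6 1.11
[-51.04018232   0.87882257]
```

Travel is now about 39 mm, so the front pad is at the blocks. I'll keep pressing through the spring.

>>> {"method": "move_arm", "body": {
  "series": "1 0 0 0 0 0;2 0 0 0 0 0;3 0 0 0 0 0;4 0 0 0 0 0;5 0 0 0 0 0;6 0 0 0 0 0;7 0 0 0 0 0;8 0 0 0 0 0"
}}

```text
time: 47.05
position: [0.5306, -0.0056, 0.0433]
tool_rot: [0.993, 0.116, -0.004, -0.0]
ft_force: [-10.1, -7.3, 6.8]
grip_width: 0.0001
grip_force: 5.9
```

Run:
```python
from h import *
st(); o=robot.get_obs(); print(vinv(o['position']))
```

```text
t 47.0 pos [ 0.5306 -0.0056  0.0433] yaw -166.63 tilt [-0.008 -0.   ] F [-10.1  -7.3   6.8] w 0.0001 gf 5.9 q6 1.12
[-46.17450357   0.91026601]
```

>>> {"method": "move_arm", "body": {
  "series": "1 0 0 0 0 0;2 0 0 0 0 0;3 0 0 0 0 0;4 0 0 0 0 0;5 0 0 0 0 0;5 0 0 0 0 0"
}}

```text
time: 47.55
position: [0.5342, -0.0047, 0.0433]
tool_rot: [0.993, 0.117, -0.006, -0.0]
ft_force: [-12.0, -8.8, 8.2]
grip_width: 0.0004
grip_force: 6.9
```

Run:
```python
from h import *
st(); o=robot.get_obs(); print(vinv(o['position']))
```

```text
t 47.5 pos [ 0.5342 -0.0047  0.0433] yaw -166.60 tilt [-0.011 -0.   ] F [-12.   -8.8   8.2] w 0.0004 gf 6.9 q6 1.12
[-42.46946576   0.94627363]
```

>>> {"method": "move_arm", "body": {
  "series": "1 0 0 0 0 0;2 0 0 0 0 0;3 0 0 0 0 0;4 0 0 0 0 0;4 0 0 0 0 0;4 0 0 0 0 0"
}}

```text
time: 48.05
position: [0.5357, -0.0043, 0.0433]
tool_rot: [0.993, 0.117, -0.008, -0.001]
ft_force: [-16.4, -12.6, 12.4]
grip_width: 0.0005
grip_force: 9.4
```

Run:
```python
from h import *
st(); o=robot.get_obs(); print(vinv(o['position']))
```

```text
t 48.0 pos [ 0.5357 -0.0043  0.0433] yaw -166.56 tilt [-0.016 -0.001] F [-16.4 -12.6  12.4] w 0.0005 gf 9.4 q6 1.13
[-40.98114293   0.9932195 ]
```

>>> {"method": "move_arm", "body": {
  "series": "-3 0 0 0 0 0;-6 0 0 0 0 0;-9 0 0 0 0 0;-9 0 0 0 0 0"
}}

```text
time: 48.38
position: [0.5311, -0.0055, 0.0433]
tool_rot: [0.993, 0.116, -0.003, -0.0]
ft_force: [-8.8, -6.2, 4.8]
grip_width: 0.0004
grip_force: 4.7
```

Run:
```python
from h import *
st(); o=robot.get_obs(); print(vinv(o['position']))
```

```text
t 48.4 pos [ 0.5311 -0.0055  0.0433] yaw -166.68 tilt [-0.007  0.   ] F [-8.8 -6.2  4.8] w 0.0004 gf 4.7 q6 1.12
[-45.71969043   0.94558626]
```

>>> {"method": "move_arm", "body": {
  "series": "-2 0 0 0 0 0;-4 0 0 0 0 0;-5 0 0 0 0 0;-5 0 0 0 0 0"
}}

```text
time: 48.72
position: [0.5305, -0.0063, 0.0435]
tool_rot: [0.993, 0.116, 0.001, 0.0]
ft_force: [-0.6, -0.2, -0.5]
grip_width: 0.0005
grip_force: 0.5
```

Run:
```python
from h import *
st(); o=robot.get_obs(); print(vinv(o['position']))
```

```text
t 48.7 pos [ 0.5305 -0.0063  0.0435] yaw -166.71 tilt [ 0.002 -0.   ] F [-0.6 -0.2 -0.5] w 0.0005 gf 0.5 q6 1.12
[-46.50558053   0.24869583]
```

>>> {"method": "move_arm", "body": {
  "series": "-10 0 0 0 0 0;-20 0 0 0 0 0;-20 0 -40 0 0 0;-20 0 -80 0 0 0;-20 0 -110 0 0 0;-20 40 -110 0 0 0;-14 80 -110 0 0 0;-8 120 -110 0 0 0"
}}

```text
time: 49.38
position: [0.5492, -0.1257, 0.1547]
tool_rot: [0.993, 0.117, 0.001, 0.0]
ft_force: [0.9, 0.4, 0.1]
grip_width: 0.0005
grip_force: 0.0
```

Run:
```python
from h import *
o=robot.get_obs()
for n in ('top','scene'):
  p=robot.camera(n)
  for t in ('lever_tip','block1','jaw_back'):
    for d in robot.tip_of(p,t): print(t,np.round(d['xyz'],3),round(d['p'],2),vinv(d['xyz']).round(1))
st(); o=robot.get_obs(); print(vinv(o['position']),rel(vw(-54,-135,.13)))
```

```text
lever_tip [0.607 0.012 0.028] 0.51 [31.9  0.6]
block1 [ 0.623 -0.064  0.021] 0.91 [ 30.5 -77.1]
block1 [0.587 0.085 0.029] 0.91 [29.8 76.5]
block1 [0.606 0.012 0.027] 0.9 [31.5  0.5]
jaw_back [ 0.536 -0.005  0.038] 0.62 [-40.4   0. ]
lever_tip [ 0.561 -0.142  0.097] 0.6 [ -48.  -138.6]
block1 [ 0.623 -0.067  0.028] 0.85 [ 29.7 -79.8]
block1 [0.586 0.09  0.028] 0.72 [29.2 81.3]
block1 [0.606 0.011 0.026] 0.6 [30.8 -0. ]
jaw_back [ 0.538 -0.01   0.037] 0.65 [-40.   -5.2]
t 49.8 pos [ 0.5481 -0.1235  0.1531] yaw -166.63 tilt [-0.002  0.001] F [ 0.8  0.4 -0. ] w 0.0002 gf 0.0 q6 0.92
[ -56.25089129 -117.81272221] [ 2.26068566 17.22036393 23.12304637]
```

>>> {"method": "move_arm", "body": {
  "series": "2 18 0 0 0 0;2 18 15 0 0 0;2 18 25 0 0 0;2 18 33 0 0 0;2 18 41 0 0 0;2 18 49 0 0 0;2 18 57 0 0 0;2 18 65 0 0 0"
}}

```text
time: 50.45
position: [0.5547, -0.1417, 0.0883]
tool_rot: [0.993, 0.116, -0.001, -0.0]
ft_force: [-0.2, -0.3, 2.9]
grip_width: 0.0004
grip_force: 1.2
```

Run:
```python
from h import *
st(); o=robot.get_obs(); print(vinv(o['position']))
```

```text
t 50.5 pos [ 0.5547 -0.1417  0.0883] yaw -166.64 tilt [-0.002 -0.   ] F [-0.2 -0.3  2.9] w 0.0004 gf 1.2 q6 0.89
[ -54.05126681 -137.1156288 ]
```

Good contact on the pad. I'll press on past the detent, to a tip height of about 43 mm.

>>> {"method": "move_arm", "body": {
  "series": "0 0 4 0 0 0;0 0 8 0 0 0;0 0 12 0 0 0;0 0 16 0 0 0;0 0 20 0 0 0;0 0 23 0 0 0;0 0 25 0 0 0;0 0 25 0 0 0"
}}

```text
time: 51.12
position: [0.5555, -0.142, 0.0631]
tool_rot: [0.993, 0.116, -0.0, -0.0]
ft_force: [-1.1, 0.4, 2.3]
grip_width: 0.0006
grip_force: 0.9
```

Run:
```python
from h import *
st(); o=robot.get_obs(); print(vinv(o['position']))
```

```text
t 51.1 pos [ 0.5555 -0.142   0.0631] yaw -166.70 tilt [-0.  0.] F [-1.1  0.4  2.3] w 0.0006 gf 0.9 q6 0.89
[ -53.38509824 -137.55611802]
```

>>> {"method": "move_arm", "body": {
  "series": "0 0 1 0 0 0;0 0 2 0 0 0;0 0 2 0 0 0"
}}

```text
time: 51.37
position: [0.5555, -0.142, 0.0615]
tool_rot: [0.993, 0.116, 0.0, 0.0]
ft_force: [-1.1, 0.5, 2.3]
grip_width: 0.0003
grip_force: 0.9
```

Run:
```python
from h import *
st()
```

```text
t 51.4 pos [ 0.5555 -0.142   0.0615] yaw -166.70 tilt [ 0. -0.] F [-1.1  0.5  2.3] w 0.0003 gf 0.9 q6 0.89
```

>>> {"method": "move_arm", "body": {
  "series": "0 0 -20 0 0 0;0 0 -60 0 0 0;-40 20 -100 0 0 0;-80 40 -130 0 0 0;-110 60 -150 0 0 0;-110 60 -150 0 0 0;-110 60 -150 0 0 0"
}}

```text
time: 51.95
position: [0.4615, -0.2296, 0.2149]
tool_rot: [0.993, 0.114, 0.002, 0.003]
ft_force: [0.0, -0.1, -0.1]
grip_width: 0.0007
grip_force: 0.0
```

Run:
```python
from h import *
st()
im=[]
for n in ('top','scene'):
  p=robot.camera(n)
  for t in ('lever_tip','block1','jaw_back','spacer1','cap','cup','tuberack','jar','reagent'):
    for d in robot.tip_of(p,t): print(t,np.round(d['xyz'],3),round(d['p'],2),vinv(d['xyz']).round(1))
  im.append(p['img'][:,:,::-1])
a=cv2.resize(im[0][160:350,120:420],(760,480)) ; b=im[1][190:330,140:470]
cv2.imwrite('pics/fin.png',np.hstack([cv2.resize(im[0][170:310,240:410],(395,325)),cv2.resize(im[1][215:315,220:390],(400,325))][:2]))
```

```text
t 52.0 pos [ 0.4615 -0.2296  0.2149] yaw -166.92 tilt [ 0.005 -0.006] F [ 0.  -0.1 -0.1] w 0.0007 gf 0.0 q6 0.67
lever_tip [ 0.551 -0.142  0.049] 0.67 [ -58.1 -136.6]
block1 [ 0.624 -0.061  0.022] 0.75 [ 31.7 -74.7]
block1 [0.607 0.014 0.027] 0.67 [32.7  2. ]
block1 [ 0.731  0.218 -0.001] 0.57 [200.6 172.3]
block1 [0.586 0.087 0.03 ] 0.56 [29.3 78.3]
block1 [ 0.772 -0.067  0.   ] 0.53 [ 174.7 -114.6]
block1 [0.516 0.335 0.003] 0.38 [ 18.3 335.3]
jaw_back [ 0.537 -0.004  0.034] 0.72 [-39.4   1.2]
jaw_back [ 0.649 -0.298  0.001] 0.33 [   1.7 -310.7]
spacer1 [0.6   0.007 0.024] 0.71 [24.6 -3.1]
spacer1 [ 0.356  0.028 -0.001] 0.62 [-208.2   73.9]
spacer1 [0.421 0.353 0.   ] 0.6 [-70.4 374.7]
spacer1 [0.511 0.332 0.006] 0.56 [ 12.9 334.3]
spacer1 [0.606 0.011 0.028] 0.53 [30.8 -0.6]
cap [ 0.648 -0.297  0.001] 0.6 [   0.6 -309.8]
cup [ 0.749 -0.213  0.   ] 0.76 [ 118.4 -250.8]
cup [0.636 0.017 0.049] 0.69 [62.  -1.3]
cup [ 0.626 -0.065  0.024] 0.67 [ 32.9 -78.8]
tuberack [ 0.553 -0.145  0.046] 0.56 [ -56.7 -139.7]
jar [0.675 0.337 0.005] 0.75 [173.  301.4]
reagent [0.731 0.216 0.   ] 0.61 [199.8 170.1]
reagent [ 0.751 -0.213  0.   ] 0.35 [ 120.7 -251.5]
lever_tip [ 0.549 -0.142  0.049] 0.67 [ -59.8 -136.5]
lever_tip [0.633 0.016 0.048] 0.6 [58.4 -1.9]
block1 [0.606 0.01  0.025] 0.73 [30.4 -1.1]
block1 [ 0.624 -0.065  0.026] 0.6 [ 30.9 -78. ]
block1 [0.583 0.09  0.028] 0.58 [26.9 82.4]
jaw_back [ 0.541 -0.01   0.036] 0.65 [-36.7  -5.9]
spacer1 [0.518 0.332 0.005] 0.92 [ 18.8 332.8]
spacer1 [ 0.354  0.035 -0.002] 0.6 [-208.4   81.2]
spacer1 [0.426 0.351 0.002] 0.51 [-65.6 371.8]
cap [ 0.648 -0.301  0.   ] 0.65 [-1.000e-01 -3.137e+02]
cap [ 0.552 -0.144  0.051] 0.38 [ -57.2 -138.9]
cup [ 0.752 -0.215  0.002] 0.62 [ 121.3 -254.3]
tuberack [ 0.659 -0.415 -0.001] 0.96 [ -15.5 -427.2]
jar [0.672 0.33  0.002] 0.56 [168.7 294.9]
reagent [ 0.73   0.216 -0.001] 0.77 [199.2 170.2]
reagent [ 0.753 -0.216  0.002] 0.23 [ 121.8 -254.9]
```

View pics/fin.png

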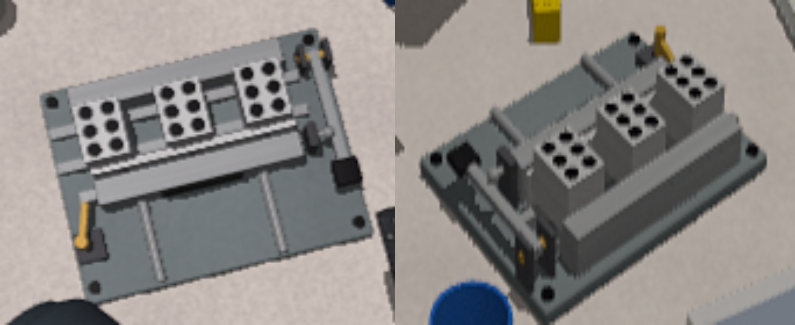

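The final view shows all three blocks flush against the fixed jaw with the sliding jaw closed on them. The pawl is behind the jaw at (85,215), and the lever is held down with its pad at (347,170), z about 0.049. Both spacers are in the tray.

```bash
python3 -c "
from rig import robot
print(robot.hand_in())"
```

```text
the job is handed in; nothing more can be done
None
```

I handed the job in with both spacers in the tray, all three blocks flush on the fixed jaw, the sliding jaw held by the pawl, and the lever held down; the judge's verdict was not shown.

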